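# Change over to the test adapter kept at the rear of the storage rail

## Robot

A 6-joint arm with a two-finger parallel gripper is mounted at the origin on a cart in front of the work surface, level with it; the furniture and walls round the work are solid. World frame = base frame: x ahead of the robot, y to its left, z up, the work surface at z = 0. Lengths are in mm, angles in rad, forces in N, time in s.
With the tool pointing down it reaches from about 325 to 850 mm from the base axis. Payload 15.5 kg.
Tool frame: the origin (TCP) lies midway between the tips of the shut fingers; the grasp point (between the pads) lies behind it (env.grip_depth is the z of the grasp point in the tool frame, in mm); z points along the fingers, y is the line along which they close (so a half turn about z gives the same grasp; the last joint's range is limited). The gripper opens to 91 mm and grips with 3 to 60 N. Pads are 32 mm wide; open, the fingers measure 118 mm over their backs; the gripper's body (76 mm by 178 mm) begins 60 mm behind the grasp point.
Start: joints at [1.151, 0.494, 1.345, -0, 1.302, -0.096], TCP at [199.445, 592.324, 176.915] pointing down, gripper open.
Joint ranges: [-2.91, 2.91], [-0.82, 2.16], [0.22, 2.67], [-1.22, 4.37], [0.12, 2.79], [-3.08, 3.08]. Speed limits (rad/s): [1.89, 1.89, 2.57, 3.01, 3.01, 3.01].

## Interface

Orientations are given as a rotation vector (axis times angle).
In Python, from workcell import env, imaging gives the robot as it stands.
- The arm moves only by the tool move_arm, never from a script. Its argument "motion" is a list of rows, each a list of 6 numbers: the shift along the tool's x, y, z in mm, then the turn, a rotation vector about the tool's x, y, z in degrees. A call has 1 to 8 rows; each row is the pose to reach, as a shift and turn from the pose commanded when the call began, along the tool's axes at that moment; what a row does not reach only later rows make up. A row lasts 1/10 s, in which the tool goes at most 50 mm and 8.59 degrees, less where a joint would pass 70% of its speed; a pose out of reach is approached as far as the arm can. A call with a gripper value outside its range is refused whole. "fingers" is the closure in counts, from 0 (fully open) to 255 (shut), set as the call begins (left out, the last holds). The fingers move at their own pace and stop on an object; the grip force is fixed at half the most. Time passes only in rows, so rows that repeat a pose let the fingers close. It gives the time, the measured TCP pose, the force, the opening and the grip force at its end, in the units of the state.
- env.read_state(): the state, without advancing time (a new reading comes with each control period).
- imaging.grab_frame(name): name is "scene" or "top" or "wrist"; returns (picture, depth): 400x640x3 uint8, red, green, blue; 400x640 float32, mm along the optical axis (not along the pixel's ray), 0 where there is no reading.
- imaging.camera_params(name): a dict with "K" (3x3 intrinsics, pixels), "k1" (the pictures are not rectified: a ray, as slopes to the right and down, at radius r is drawn at 1 + k1 r^2 times it, then the intrinsics apply), "rvec" (rotation vector, rad) and "tvec" (3), from world to camera coordinates, as OpenCV has them. Camera axes: x right, y down, z forward; pixel columns grow to the right and rows downward; lengths in mm; the calibration is good to about 2 mm. A picture is of the moment at which its call begins: read the wrist's pose just before it. camera_params takes no time and is no camera call; for the wrist camera it gives the pose at the moment of the call.
- env.finish_job(): hands the job in; it is judged then, once.
The state is a dict: "time": time; "joints": joint angles; "dq": joint speeds; "joint_efforts": joint torques, N m; "eef_pos": TCP position; "tcp_rot": TCP orientation; "force": force on the tool from outside, world axes, zero at the start; "ft_torque": the same for the moment, N m; "gripper_width": finger opening in mm; "grasp_force": force on a finger pad.
Only numpy, scipy, OpenCV 4.12 (cv2) and the standard library are available. Lean on these libraries where they do the work, as an engineer would, in place of code of your own. Each camera call takes 0.05 s, during which the arm holds its last target. There are 200 camera calls.

## Task

Fit the test adapter with the big round plug, which is kept at the rear of the storage rail, into the test receiver, slid fully home against its contact block. The two adapters in front of it have to come out first: set both down upright on the grey mat before you take the rear one, and at the end put each back into the rail at the very place where it was (their order unchanged, the rear place left empty). Leave the label roll, the torque driver and the multimeter alone.

Things in the scene. Friction and masses are not known exactly. Their poses are not given: they have to be found in the camera images.
- adapter_twin: Test adapter, two small round brass sockets on top; starts in the rail's front or middle place. Foot 46 (its x) by 60 (its y) by 9 mm; on it a black ribbed grip block 30 x 30 mm, from 15 to 56 mm above the underside: grip it there across y, above the rail's lips. About 0.15 kg. Origin: centre of the foot's underside, z up, x along the rail. A half turn does not matter.
- adapter_flat: Test adapter, one white rectangular pin header (11 by 28 mm) on top; starts in the rail's other place of front and middle. Foot, grip block, weight, origin and axes as adapter_twin. The things on top of the adapters add up to 10 mm to the 56 mm.
- adapter_round: Test adapter, one big round steel plug (27 mm across) on top; always starts in the rail's rear place, behind the other two. Foot, grip block, weight, origin and axes as adapter_twin.
- rail: Fixed aluminium rail 250 (x, to the closed rear end) x 96 mm. Origin: centre of underside, at bench level. Channel floor z 12, 66 wide. Steel lips from x -55 to 115 (gap 42, z 24 to 28) hold the feet down. Adapters go in and out only at the bay without lips in front, centred at x -90 (bay walls 84 apart, tapering to 66). Places: centres at x -10, 40, 90, y 0 (mm).
- receiver: Fixed receiver of the test station, 150 x 96 mm: channel, lips and bay like the rail's, one place, black contact block (top z 48) behind it. Origin: centre of underside, at bench level; x towards the block. Channel floor z 12. Bay x -75 to -5: put the adapter in centred at x -40, y 0, then slide it along +x under the lips (x -5 to 55). Fully home against the block: centre at x 32 (mm).
- mat: Grey bench mat, 150 (x) by 110 (y) by 3 mm, fixed, empty at the start: the side area. Origin: centre of its underside, on the bench. It and the receiver stand to the left and right of the rail, either way round.
- test_jig: Black press test jig, fixed, about 310 (x) by 330 (y) mm and 330 mm high: tall equipment behind the right-hand place, not used here. Its origin is at bench level in its middle; its front face stands 155 mm nearer the robot, its left side 160 mm to the left. Swing the arm and gripper past in front of it, not over or through its front left corner.
- label_roll: Roll of white labels, 55 mm across, 24 mm high, near the rear left of the rail; a bystander. Origin: centre of its underside.
- torque_driver: Dark torque driver lying flat, 158 mm long along its y, 20 mm thick, at the right; a bystander. Origin: under its middle.
- multimeter: Orange and black hand multimeter lying on its back, 142 by 72 by 46 mm, at the right; a bystander. Origin: centre of its underside.
Things that resemble listed ones, but are neither listed nor needed, are in the scene too. What is shaped like the adapter_round but red is not meant.

How it is judged:
By the outcome, as a careful person would: the job done as asked, in the order asked, and still so for the second after the job is handed in, with the robot touching nothing.
It also fails if it takes over 122 s, if anything falls off the work surface, if the arm or the gripper's body presses on something with over 40 N, if the wrist force passes 120 N, or if a joint passes its speed limit or range.

## Working session

There is one attempt and no reset: what is moved stays moved. The work goes in short steps, Python scripts to look and compute and a tool call to move; the robot and the scene stay as the last step left them, time stands still between calls to the robot, and variables do not carry over. Pictures are saved under pics/ and viewed, at most 14 in all, crops included, and the job is handed in when it is done.

Besides the shell and the picture viewer there is one more tool, called after "Call:" by a JSON object that holds its "fn" and its "kwargs". move_arm: Moves the arm, as the interface text tells. Its arguments: {"type":"object","properties":{"motion":{"type":"array"},"fingers":{"type":"number"}},"required":["motion"]}

```bash
mkdir -p pics; ls
python3 - <<'E'
from workcell import env, imaging
import cv2,numpy as np
for n in("scene","top"):
    p,d=imaging.grab_frame(n); cv2.imwrite(f"pics/{n}0.png",p[:,:,::-1]); np.save(f"{n}0.npy",d)
    c=imaging.camera_params(n); R=cv2.Rodrigues(np.array(c['rvec']))[0]; print(n,c['K'],c['k1'],-R.T@np.array(c['tvec']),R[2])
print(env.read_state(),env.grip_depth)
E
```

```text
pics
scene [[402.92140518   0.         310.95620735]
 [  0.         402.92140518 199.54975578]
 [  0.           0.           1.        ]] -0.03597011762863622 [-120.34332179  703.64790948 1092.23089745] [ 0.4578553  -0.52257258 -0.71922627]
top [[432.42094961   0.         323.24732719]
 [  0.         432.42094961 196.19509384]
 [  0.           0.           1.        ]] -0.0745155444373686 [ 354.91242201  -74.42896155 1215.56365799] [ 0.18395201  0.00310244 -0.98293033]
{'time': 0.1, 'joints': array([ 1.15051514e+00,  4.94092860e-01,  1.34605153e+00, -3.33937134e-05,
        1.30250266e+00, -9.54870850e-02]), 'dq': array([ 1.08240775e-03, -1.57552411e-03, -3.70427547e-03,  1.56190844e-03,
       -7.81781198e-06, -8.55022176e-04]), 'joint_efforts': array([ 1.22666610e-03, -8.80237412e+01, -3.82550883e+01,  7.12161139e-02,
        4.79567761e-02,  9.77013201e-05]), 'eef_pos': array([199.29440266, 591.98024344, 176.42141469]), 'tcp_rot': array([-5.07893569e-01, -3.10002451e+00,  1.61426210e-03]), 'force': array([-0.15083699,  0.26008168, -0.87761424]), 'ft_torque': array([-0.01291946, -0.02578318, -0.02005939]), 'grasp_force': 0.0, 'gripper_width': 91.25561815491149} -18.8
```

View pics/top0.png

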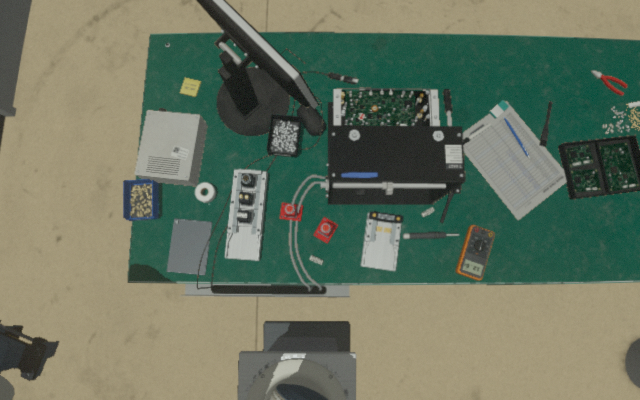

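View pics/scene0.png

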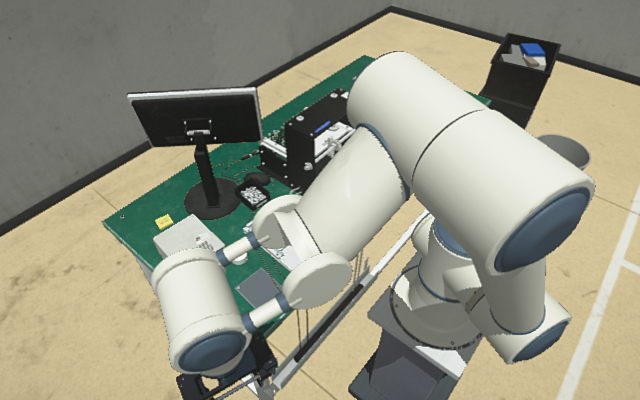

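The top view shows the rail at (245,215) running along +x, the grey mat at (190,247), the receiver at (380,242), red decoys at (290,210) and (325,230), and a hose loop at about (300,240). The scene view is mostly hidden by the arm. Next I'll measure.

```bash
cat > h.py <<'E'
import cv2,numpy as np
from workcell import env, imaging
def cast(n,uv,z,c=None):
    """pixels -> world points on plane z"""
    c=c or imaging.camera_params(n); R=cv2.Rodrigues(np.array(c['rvec']))[0]; o=-R.T@np.array(c['tvec'])
    q=cv2.undistortPoints(np.array(uv,float).reshape(-1,1,2),np.array(c['K']),np.array([c['k1'],0,0,0.]))[:,0]
    r=np.c_[q,np.ones(len(q))]@R
    return o+r*((z-o[2])/r[:,2])[:,None]
def world(n,d,c=None):
    c=c or imaging.camera_params(n); R=cv2.Rodrigues(np.array(c['rvec']))[0]; o=-R.T@np.array(c['tvec'])
    v,u=np.mgrid[:400,:640]
    q=cv2.undistortPoints(np.stack([u,v],-1).reshape(-1,1,2).astype(float),np.array(c['K']),np.array([c['k1'],0,0,0.]))[:,0]
    return (o+(np.c_[q,np.ones(len(q))]*d.reshape(-1,1))@R).reshape(400,640,3)
E
python3 - <<'E'
from h import *
p=cv2.imread("pics/top0.png"); d=np.load("top0.npy"); W=world("top",d)
cv2.imwrite("pics/crop0.png",cv2.resize(p[150:300,160:430],None,fx=2.9,fy=2.9,interpolation=cv2.INTER_CUBIC))
for nm,uv in dict(bench=(150,255),mat=(190,247),roll=(204,192),red=(290,210),red2=(325,230),hose1=(297,240),hose2=(290,230),hose3=(305,190),jig=(380,160),meter=(476,250),railfloor=(243,250),recfloor=(380,262),monitor=(290,60),monbase=(245,105)).items(): print(nm,W[uv[1],uv[0]].round(0))
# mat & bright outline
hsv=cv2.cvtColor(p,cv2.COLOR_BGR2HSV)
m=((hsv[:,:,1]<60)&(hsv[:,:,2]>70)).astype(np.uint8)
for c in cv2.findContours(m,cv2.RETR_EXTERNAL,cv2.CHAIN_APPROX_NONE)[0]:
    a=cv2.contourArea(c); (x,y,w,h)=cv2.boundingRect(c)
    if a>500 and 140<y<290 and y+h<290:
        z=3 if x<200 else 28
        P=cast("top",cv2.boxPoints(cv2.minAreaRect(c)),z); print(a,x,y,w,h,"\n",P[:,:2].round(0),P.mean(0).round(1),cv2.minAreaRect(P[:,:2].astype(np.float32)))
E
```

```text
bench [411. 418.   1.]
mat [434. 304.   4.]
roll [593. 273.   1.]
red [532.  19.  64.]
red2 [479. -76.  64.]
hose1 [457.   2.   3.]
hose2 [484.  22.   7.]
hose3 [601. -18.  -2.]
jig [ 606. -195.  305.]
meter [ 428. -490.   35.]
railfloor [427. 152.  12.]
recfloor [ 396. -228.   12.]
monitor [1004.   33.    4.]
monbase [829. 151.  72.]
1994.5 167 219 45 60 
 [[361. 370.]
 [522. 355.]
 [505. 242.]
 [346. 259.]] [433.6 306.6   3. ] ((433.9236755371094, 307.132080078125), (114.44743347167969, 164.832275390625), 83.69654846191406)
1677.0 360 212 42 59 
 [[ 384. -170.]
 [ 534. -192.]
 [ 521. -292.]
 [ 371. -268.]] [ 452.2 -230.7   28. ] ((452.1102294921875, -231.27703857421875), (100.61417388916016, 153.22598266601562), 81.67057800292969)
653.5 332 181 115 14 
 [[ 621.  -95.]
 [ 623. -418.]
 [ 585. -416.]
 [ 584.  -95.]] [ 603.1 -255.9   28. ] ((603.1203002929688, -256.37042236328125), (37.443138122558594, 322.69964599609375), 0.30689576268196106)
3076.0 223 165 45 96 
 [[405. 209.]
 [671. 198.]
 [661.  86.]
 [396. 102.]] [533.3 148.8  28. ] ((533.693359375, 149.87857055664062), (112.27621459960938, 268.54412841796875), 86.64981079101562)
```

View pics/crop0.png

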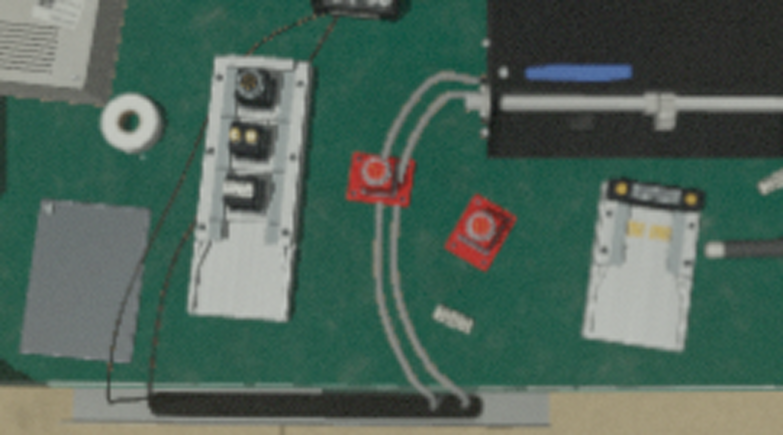

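The crop shows the flat adapter in front (crop 243,192), the twin in the middle (250,140) and the round plug at the rear (253,87). The receiver is at (643,265), with its contact block at the top. Thin cables cross the mat and rail area, so I'll check their height.

Run:
```python
from h import *
p=cv2.imread("pics/top0.png"); d=np.load("top0.npy"); W=world("top",d)
np.set_printoptions(linewidth=250,suppress=True)
print(W[240:252,190:222,2].round(0).astype(int)[::2])
print(W[225:245:4,285:302,2].round(0).astype(int))
m=W[:,:,2]>150
jig=m.copy(); jig[:, :320]=0; jig[240:]=0
Q=W[jig]; print("jig",Q.min(0),Q.max(0))
mo=m.copy(); mo[:,330:]=0; mo[300:]=0; Q=W[mo]; print("mon",Q.min(0),Q.max(0))
```

```text
[[   5    4    2    4    2    2    3    2    6   -1    7    1    0    5    8    6    3    4    5   -1    0   -2    2    4    2    1   -1    0   -3    4    0   -1]
 [   4    0    0    2    8    4    5    5   -1    5    1    4    5    5    4    2    2    5    1    4   -1    2    3    4    1    2   -4   -2    6    0    4    0]
 [   1    2    4    5    4 1216    4    6    4    6    4    4    4    0    8    8   -1    3    4    2   -1    3    1    5   -2    1   -5    7    2    2    3    3]
 [   4    2    7    4    4    2    4    3    4    3   -2    4    5    1    8   -2    3    4    0   -1    2    1    0   -1   -1    4   -1    5    2    0   -3    3]
 [   4    2    4    4    3    4    5    4    0    0    2    2    3    6    4    3   -2    6    1    6    0    4   -1   -3    1   -2    8    5    7    2   -4    1]
 [   5    5    4    7    2    7    8    2    5    7    6    9    4    1    4    4    5    3    2   10    2   -4    0    0   -1    7    5    0    2    0    2   -2]]
[[ 3  4 -1  3  3  6  6  0  4 -5  0  7  5 -2 -1  2 -4]
 [ 3  2 -2 -1  5  7  5  2  0 -1  4  7  6  1 -2  1 -1]
 [ 1 -1  0  4  1  7  4  4  2  2  8  9  4 -4  1  6  0]
 [ 1  0 -1 -5  3  9  3  4  0  2  1  8  4 -1 -2  1  4]
 [-2 -1  3  3  3  1  7  1 -1 -2  3 10 -1  3  2  0  0]]
jig [ 354.91242201 -408.11068132  150.02340857] [ 845.68236959  -65.46618072 1215.56365799]
mon [354.91242201 -85.40338201 150.1392245 ] [ 986.68388752  220.25775208 1215.56365799]
```

Call:
{"fn": "move_arm", "kwargs": {"motion": [[0,0,-40,0,0,0],[0,0,-80,0,0,0],[0,0,-120,0,0,0],[-40,-30,-120,0,0,-2],[-80,-60,-120,0,0,-4],[-120,-90,-120,0,0,-6],[-160,-120,-120,0,0,-8],[-190,-145,-120,0,0,-10]], "fingers": 0}}

```text
time: 0.9
eef_pos: [334.2, 392.0, 296.7]
tcp_rot: [-0.235, -3.133, 0.001]
force: [0.3, 0.6, -0.1]
gripper_width: 90.7
grasp_force: 0.0
```

Call:
{"fn": "move_arm", "kwargs": {"motion": [[-30,-36,0,0,0,-1],[-60,-72,0,0,0,-2],[-90,-108,0,0,0,-3],[-120,-144,0,0,0,-4],[-150,-180,0,0,0,-5],[-180,-217,0,0,0,-6],[-180,-217,0,0,0,-6],[-180,-217,0,0,0,-6]]}}

```text
time: 1.7
eef_pos: [478.9, 151.9, 296.6]
tcp_rot: [-0.075, -3.14, -0.0]
force: [-0.9, -0.2, 0.1]
gripper_width: 91.5
grasp_force: 0.0
```

Run:
```python
from h import *
s=env.read_state(); c=imaging.camera_params("wrist"); p,d=imaging.grab_frame("wrist"); cv2.imwrite("pics/w1.png",p[:,:,::-1]); np.save("w1.npy",d)
import pickle; pickle.dump(c,open("w1.pkl","wb"))
R=cv2.Rodrigues(np.array(c['rvec']))[0]; print(s['eef_pos'],s['tcp_rot'],-R.T@np.array(c['tvec']),R)
```

```text
[478.85374622 151.91484961 296.55352781] [-7.54357714e-02 -3.13980938e+00 -9.15214287e-08] [413.15643768 155.78718776 503.39190542] [[ 0.0472588   0.99888217 -0.00100765]
 [ 0.9701437  -0.04565885  0.2381942 ]
 [ 0.23788193 -0.01223434 -0.97121702]]
```

View pics/w1.png

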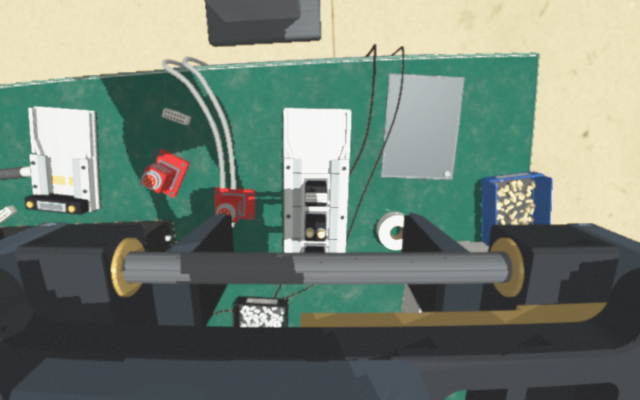

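The wrist view shows the rail at (317,180) with flat at (316,197) and twin at (316,225), the mat at (425,125), and the receiver at (65,160) with its contact block at (55,205). Next I'll fit the edges.

```bash
cat >> h.py <<'E'
def edges(p,rows,lo,hi,c,z,th=(0,70,110)):
    """fit left/right edges of bright low-saturation part; returns world lines' points"""
    hsv=cv2.cvtColor(p,cv2.COLOR_BGR2HSV); m=(hsv[:,:,1]<th[1])&(hsv[:,:,2]>th[2])
    L=[];Rr=[]
    for r in rows:
        k=np.flatnonzero(m[r,lo:hi])
        if len(k): L.append((k[0]+lo-.5,r)); Rr.append((k[-1]+lo+.5,r))
    out=[]
    for E in(L,Rr):
        P=cast("wrist",E,z,c)[:,:2]
        for _ in range(3):
            f=np.polyfit(P[:,0],P[:,1],1); e=abs(P[:,1]-np.polyval(f,P[:,0])); P=P[e<=max(2*np.median(e),.7)]
        out.append((f,len(P),np.median(e)))
    return out
E
python3 - <<'E'
from h import *; import pickle
p=cv2.imread("pics/w1.png"); c=pickle.load(open("w1.pkl","rb")); d=np.load("w1.npy"); W=world("wrist",d,c)
for z in (28,):
  (f,n,e),(g,m,e2)=edges(p,range(114,240),275,360,c,z)
  for x in(420,500,640): print(z,x,np.polyval(f,x),np.polyval(g,x),(np.polyval(f,x)+np.polyval(g,x))/2,np.polyval(f,x)-np.polyval(g,x))
  print(np.degrees(np.arctan([f[0],g[0]])),n,m,e,e2)
hsv=cv2.cvtColor(p,cv2.COLOR_BGR2HSV)
# front edges
for nm,cols in(("rail",range(292,345,6)),("rec",range(40,92,6))):
    print(nm,[(cc,[int(r) for r in np.flatnonzero(hsv[90:140,cc,1]<70)[:1]+90]) for cc in cols])
print(W[115:250:6,290,2].round(),W[115:250:6,318,2].round(),W[115:200:6,70,2].round())
i=cv2.resize(p[95:250,240:480],None,fx=3,fy=3,interpolation=cv2.INTER_CUBIC); cv2.imwrite("pics/w1c.png",i)
E
```

```text
28 420 106.66356521084367 202.50160399917252 154.5825846050081 -95.83803878832884
28 500 101.91830255214161 197.1114195512551 149.51486105169835 -95.19311699911349
28 640 93.61409289941301 187.67859676739965 140.64634483340632 -94.06450386798664
[-3.39456666 -3.85460937] 121 100 0.2562801609100731 0.28595168276019933
rail [(292, [107]), (298, [108]), (304, [108]), (310, [108]), (316, [108]), (322, [108]), (328, [108]), (334, [108]), (340, [108])]
rec [(40, [106]), (46, [107]), (52, [107]), (58, [107]), (64, [108]), (70, [108]), (76, [109]), (82, [109]), (88, [110])]
[11. 12. 13. 13. 11. 10. 22. 20. 27. 27. 26. 28. 28. 27. 27. 26. 26. 29.
 28. 28. 26. 27. 28.] [11. 12. 10. 10.  9. 11. 10. 12. 11. 10. 20. 36. 66. 71. 74. 68. 23. 48.
 66. 67. 77. 66. 34.] [12. 10. 11. 12. 10. 11. 12. 11. 11. 10. 10. 12. 12. 10. 38.]
```

View pics/w1c.png

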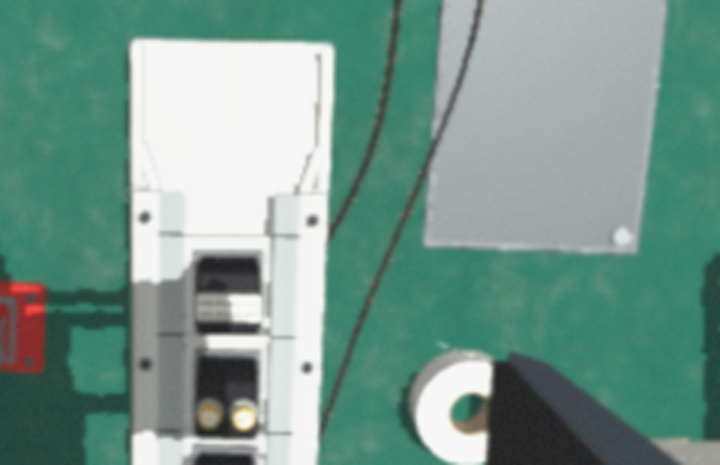

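The crop shows the lips starting at crop row 190, place-mark lines at rows 235, 335 and 432, and the flat block at columns 196–261 and the twin block at 196–259.

Run:
```python
from h import *; import pickle
c=pickle.load(open("w1.pkl","rb"))
def w(pts,z): 
    return cast("wrist",[(240+a/3-.33,95+b/3-.33) for a,b in pts],z,c)[:,:2].round(1).tolist()
print("front z12,28",w([(230,41)],12),w([(230,41)],28))
print("lip start z28",w([(160,190),(290,192)],28))
print("marks z28",w([(172,234),(285,236),(172,334),(285,336),(172,431),(285,433)],28))
print("flat top z56 front corners",w([(197,258),(260,258)],56), "twin",w([(197,355),(259,355)],56))
print("flat header corners z66",w([(197,293),(262,293),(197,320),(262,320)],66))
print("mat z3",w([(425,244),(637,252)],3), cast("wrist",[(389.5,74),(463,78.5),(454,179),(382,176.5)],3,c)[:,:2].round(1).tolist())
print("rec",cast("wrist",[(31,107),(95,110),(34,152),(97,155)],28,c)[:,:2].round(1).tolist())
```

```text
front z12,28 [[401.8, 154.7]] [[402.1, 154.7]]
lip start z28 [[468.9, 118.4], [472.7, 179.7]]
marks z28 [[490.1, 122.8], [493.7, 176.6], [539.5, 119.8], [543.1, 174.9], [589.7, 116.7], [593.4, 173.2]]
flat top z56 front corners [[497.1, 135.4], [498.4, 163.8]] twin [[542.6, 132.8], [543.9, 161.5]]
flat header corners z66 [[511.0, 134.9], [512.4, 163.8], [523.4, 134.3], [524.8, 163.3]]
mat z3 [[505.2, 248.2], [514.2, 356.7]] [[358.5, 260.8], [368.2, 367.2], [514.8, 359.8], [506.0, 249.2]]
rec [[374.5, -255.7], [386.1, -157.9], [438.9, -265.9], [449.4, -166.9]]
```

Call:
{"fn": "move_arm", "kwargs": {"motion": [[-20,-1,10,0,0,0.75],[-38.5,-1,40,0,0,0.75],[-38.5,-1,80,0,0,0.75],[-38.5,-1,120,0,0,0.75],[-38.5,-1,160,0,0,0.75],[-38.5,-1,195,0,0,0.75],[-38.5,-1,215,0,0,0.75],[-38.5,-1,215,0,0,0.75]]}}

```text
time: 2.55
eef_pos: [514.7, 151.1, 79.6]
tcp_rot: [-0.089, -3.136, 0.001]
force: [-0.2, 0.0, 1.2]
gripper_width: 91.3
grasp_force: 0.0
```

```bash
cat > st.py <<'E'
from h import *
def st():
    s=env.read_state(); R=cv2.Rodrigues(np.array(s['tcp_rot']))[0]
    print("t",s['time'],"pos",s['eef_pos'].round(2),"yaw_y",round(np.degrees(np.arctan2(R[1,1],R[0,1])),2),"tilt",np.degrees(R[:2,2]).round(2),"F",s['force'].round(1),"w",round(s['gripper_width'],1),"g",round(s['grasp_force'],1),"j",s['joints'].round(2))
    return s,R
def to(x,y,z,yaw):
    s,R=st(); print("shift",(R.T@(np.array([x,y,z])-s['eef_pos'])).round(2),"turn",-(yaw-np.degrees(np.arctan2(R[1,1],R[0,1]))))
E
python3 - <<'E'
from st import *
to(517.4,148.8,34,86.5)
c=imaging.camera_params("wrist"); p,d=imaging.grab_frame("wrist"); cv2.imwrite("pics/w2.png",p[:,:,::-1])
E
```

```text
t 2.55 pos [514.67 151.05  79.62] yaw_y 86.75 tilt [-0.28 -0.04] F [-0.2  0.   1.2] w 91.3 g 0.0 j [ 0.17  0.49  1.67  0.    0.98 -1.34]
shift [-3.08 -2.05 45.61] turn 0.24733301292555154
```

View pics/w2.png

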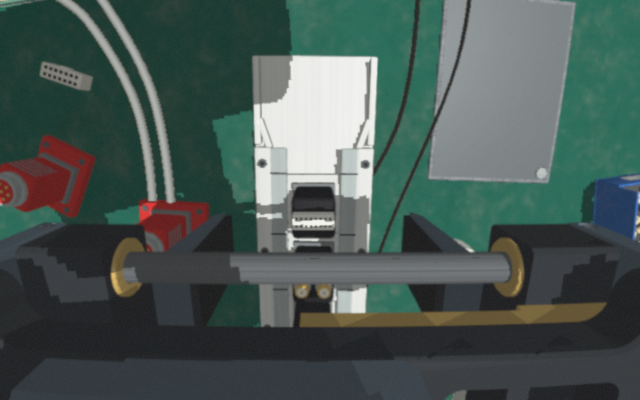

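The view shows flat's header at (314,221) between the fingers, the lip start at about row 148, and nothing blocking the descent. I'll descend and grip.

Call:
{"fn": "move_arm", "kwargs": {"motion": [[-3,-2,20,0,0,0.2],[-3,-2,40,0,0,0.2],[-3,-2,45,0,0,0.2],[-3,-2,45,0,0,0.2],[-3,-2,45,0,0,0.2]]}}

```text
time: 3.1
eef_pos: [520.7, 148.3, 38.2]
tcp_rot: [0.097, 3.139, 0.001]
force: [0.7, 0.4, -0.3]
gripper_width: 91.4
grasp_force: 0.0
```

Run:
```python
from st import *
to(517.4,148.8,34,86.5)
c=imaging.camera_params("wrist"); p,d=imaging.grab_frame("wrist"); cv2.imwrite("pics/w3.png",p[:,:,::-1])
W=world("wrist",d,c); import pickle; pickle.dump(c,open("w3.pkl","wb")); 
(f,n,e),(g,m,e2)=edges(p,range(60,130),220,420,c,28)
for x in(420,450): print(x,np.polyval(f,x),np.polyval(g,x))
h=(W[:,:,2]>56)&(W[:,:,2]<85)&(abs(W[:,:,0]-517)<30)&(abs(W[:,:,1]-149)<25)&(p.min(2)>150)
print(h.sum(),W[h].min(0),W[h].max(0),np.median(W[h],0))
```

```text
t 3.1 pos [520.67 148.25  38.24] yaw_y 86.46 tilt [0.09 0.02] F [ 0.7  0.4 -0.3] w 91.4 g 0.0 j [ 0.17  0.56  1.7   0.    0.88 -1.34]
shift [3.31 0.34 4.23] turn -0.03889942694021897
420 109.7517480913405 200.79368250235123
450 107.73155503718965 198.72981658427915
370 [511.1711316  134.95157544  72.38781348] [518.06907558 162.65779149  75.63471365] [515.11638571 149.63505124  74.03701848]
```

Call:
{"fn": "move_arm", "kwargs": {"motion": [[2,0,4,0,0,0],[2,0,4,0,0,0],[2,0,4,0,0,0]]}}

```text
time: 3.45
eef_pos: [517.9, 148.0, 33.1]
tcp_rot: [0.098, 3.14, 0.0]
force: [0.6, 0.2, -0.4]
gripper_width: 91.2
grasp_force: 0.0
```

Call:
{"fn": "move_arm", "kwargs": {"motion": [[0,0,0,0,0,0],[0,0,0,0,0,0],[0,0,0,0,0,0],[0,0,0,0,0,0],[0,0,0,0,0,0],[0,0,0,0,0,0],[0,0,0,0,0,0],[0,0,0,0,0,0]], "fingers": 255}}

```text
time: 4.25
eef_pos: [518.0, 147.9, 32.9]
tcp_rot: [-0.098, -3.14, 0.0]
force: [0.5, -0.3, 0.8]
gripper_width: 30.3
grasp_force: 0.0
```

```bash
python3 -c "
from st import *
to(517.4,148.8,34,86.5)"
```

```text
t 4.25 pos [518.   147.95  32.9 ] yaw_y 86.44 tilt [-0. -0.] F [ 0.5 -0.3  0.8] w 30.3 g 0.0 j [ 0.17  0.56  1.71 -0.    0.87 -1.34]
shift [ 0.65  0.81 -1.1 ] turn -0.060464626415694056
```

Call:
{"fn": "move_arm", "kwargs": {"motion": [[0,0,0,0,0,0],[0,0,0,0,0,0],[5,0,0,0,0,0],[15,0,0,0,0,0],[25,0,0,0,0,0],[35,0,0,0,0,0],[35,0,0,0,0,0]]}}

```text
time: 4.95
eef_pos: [481.0, 150.2, 32.9]
tcp_rot: [-0.097, -3.139, 0.0]
force: [-0.2, -0.1, 0.4]
gripper_width: 0.3
grasp_force: 0.0
```

```bash
python3 -c "
from st import *
to(437.6,153.5,34,86.5)"
```

```text
t 4.95 pos [481.02 150.19  32.91] yaw_y 86.47 tilt [-0.09 -0.01] F [-0.2 -0.1  0.4] w 0.3 g 0.0 j [ 0.18  0.53  1.8   0.    0.82 -1.33]
shift [43.54  0.63 -1.03] turn -0.03480209502484399
```

Run:
```python
from st import *
c=imaging.camera_params("wrist"); p,d=imaging.grab_frame("wrist"); cv2.imwrite("pics/w4.png",p[:,:,::-1]);np.save("w4.npy",d)
W=world("wrist",d,c)
h=(W[:,:,2]>56)&(W[:,:,2]<85)&(abs(W[:,:,0]-517)<90)&(abs(W[:,:,1]-149)<25)&(p.min(2)>150)
print(h.sum(),W[h].min(0),W[h].max(0),np.median(W[h],0))
```

```text
11 [465.23491675 151.11284326  72.65243984] [466.15863373 161.93470211  84.29944025] [465.97012196 161.02916411  79.98736371]
```

View pics/w4.png

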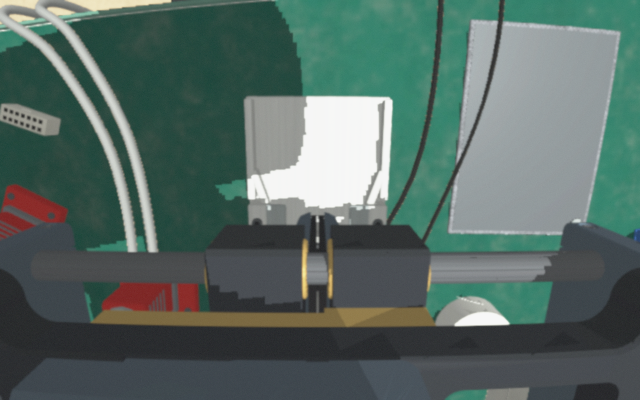

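The fingers closed empty at (317,250). The adapter isn't visible behind the gripper, so I'll open, rise and look.

Call:
{"fn": "move_arm", "kwargs": {"motion": [[0,0,-30,0,0,0],[0,0,-70,0,0,0],[0,0,-110,0,0,0],[0,0,-130,0,0,0],[0,0,-130,0,0,0],[0,0,-130,0,0,0]], "fingers": 0}}

```text
time: 5.6
eef_pos: [483.4, 150.2, 163.0]
tcp_rot: [0.098, 3.139, 0.0]
force: [-0.3, -0.1, -0.3]
gripper_width: 45.6
grasp_force: 0.0
```

Run:
```python
from st import *
st()
c=imaging.camera_params("wrist"); p,d=imaging.grab_frame("wrist"); cv2.imwrite("pics/w5.png",p[:,:,::-1]);np.save("w5.npy",d)
W=world("wrist",d,c)
h=(W[:,:,2]>56)&(W[:,:,2]<85)&(abs(W[:,:,0]-517)<90)&(abs(W[:,:,1]-149)<25)
b=h&(p.min(2)>150)
print(b.sum(),W[b].min(0),W[b].max(0),np.median(W[b],0))
Q=W[h]; print(np.histogram(Q[:,0],bins=np.arange(440,660,5)))
cv2.imwrite("pics/w5c.png",cv2.resize(p[60:260,200:440],None,fx=3,fy=3)[:,:,::-1])
```

```text
t 5.6 pos [483.39 150.17 162.98] yaw_y 86.44 tilt [0.05 0.01] F [-0.3 -0.1 -0.3] w 45.6 g 0.0 j [ 0.18  0.34  1.65 -0.    1.14 -1.33]
167 [510.55299258 133.88170818  56.70958705] [606.81476225 161.70267314  75.84127417] [516.67003526 147.00551433  73.6941946 ]
(array([  0,   0,   0,   0,   0,   0,   0,   0,   0,   0,   0,   0, 191,
       166, 235, 160,  84, 149,  19,   0,   0,   0,   0,   0,   0,   0,
         0,   0,  16,   0,   0,   0, 248,  87,   0,   0,   0,   0,   0,
         0,   0,   0,   0]), array([440, 445, 450, 455, 460, 465, 470, 475, 480, 485, 490, 495, 500,
       505, 510, 515, 520, 525, 530, 535, 540, 545, 550, 555, 560, 565,
       570, 575, 580, 585, 590, 595, 600, 605, 610, 615, 620, 625, 630,
       635, 640, 645, 650, 655]))
```

View pics/w5c.png

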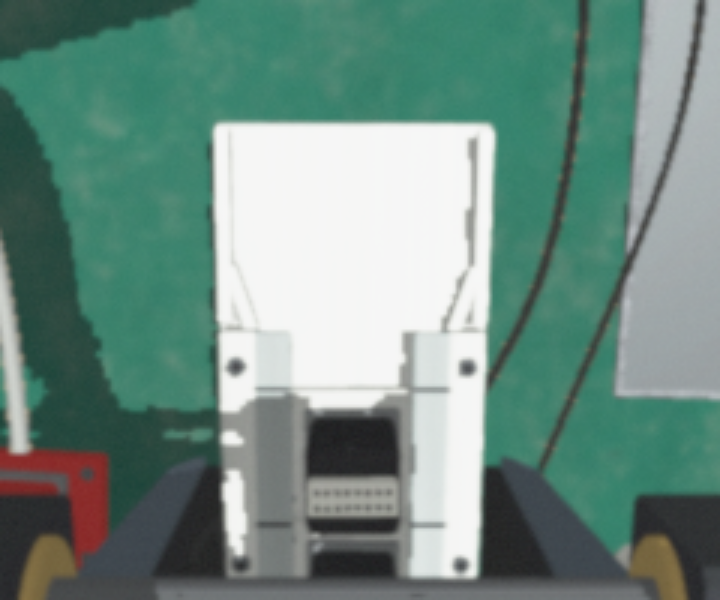

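The adapter is unmoved at x≈517, with its header at crop (352,495). The fingers had probably only just made contact before I moved off. I'll retry with a longer close.

Call:
{"fn": "move_arm", "kwargs": {"motion": [[-20,0.5,0,0,0,0],[-34,0.5,0,0,0,0],[-34,0.5,20,0,0,0],[-34,0.5,50,0,0,0],[-34,0.5,90,0,0,0],[-34,0.5,115,0,0,0],[-34,0.5,129,0,0,0],[-34,0.5,129,0,0,0]]}}

```text
time: 6.45
eef_pos: [514.9, 148.1, 31.0]
tcp_rot: [-0.098, -3.135, 0.002]
force: [0.5, 0.1, 1.5]
gripper_width: 91.0
grasp_force: 0.0
```

Call:
{"fn": "move_arm", "kwargs": {"motion": [[0,0,0,0,0,0],[0,0,0,0,0,0],[0,0,0,0,0,0],[0,0,0,0,0,0],[0,0,0,0,0,0],[0,0,0,0,0,0],[0,0,0,0,0,0],[0,0,0,0,0,0]], "fingers": 255}}

```text
time: 7.25
eef_pos: [517.1, 148.5, 33.9]
tcp_rot: [0.098, 3.14, 0.0]
force: [0.7, 0.6, -0.0]
gripper_width: 30.2
grasp_force: 0.0
```

Call:
{"fn": "move_arm", "kwargs": {"motion": [[0,0,0,0,0,0],[0,0,0,0,0,0]]}}

```text
time: 7.45
eef_pos: [517.1, 148.5, 33.9]
tcp_rot: [0.098, 3.14, -0.0]
force: [-0.1, -0.4, 0.0]
gripper_width: 14.1
grasp_force: 0.0
```

```bash
python3 -c "
from st import *
to(437.6,153.5,34,86.5)"
```

```text
t 7.45 pos [517.08 148.54  33.89] yaw_y 86.44 tilt [ 0. -0.] F [-0.1 -0.4  0. ] w 14.1 g 0.0 j [ 0.17  0.56  1.71 -0.    0.87 -1.34]
shift [ 7.963e+01  2.000e-02 -1.100e-01] turn -0.05939623625505419
```

Run:
```python
from st import *
import pickle
s=env.read_state(); c=imaging.camera_params("wrist"); p,d=imaging.grab_frame("wrist"); p=p[:,:,::-1].copy()
R=cv2.Rodrigues(np.array(s['tcp_rot']))[0]
K=np.array(c['K']); D=np.array([c['k1'],0,0,0.])
def pr(P,c): return cv2.projectPoints(np.array(P,float).reshape(-1,1,3),np.array(c['rvec']),np.array(c['tvec']),K,D)[0].reshape(-1,2)
T=s['eef_pos']
print("tcp,grasp px",pr([T,T+[0,0,18.8]],c))
q=cv2.imread("pics/w3.png")
for im in(p,q):
    for P in(T,T+[0,0,18.8]): u=pr([P],c)[0]; cv2.drawMarker(im,(int(u[0]),int(u[1])),(255,0,255),0,8,1)
o=np.vstack([p[120:330,130:510],q[120:330,130:510]])
cv2.imwrite("pics/cmp.png",cv2.resize(o,None,fx=1.4,fy=1.4))
W=world("wrist",d,c)
print(W[225:330:10,300:336:6].round(0).tolist())
print("topcam flat",cast("top",[(243.8,216.2)],62).round(1))
```

```text
tcp,grasp px [[316.27484278 221.30615256]
 [316.16352915 230.99885547]]
[[[502.0, 142.0, 87.0], [508.0, 144.0, 67.0], [508.0, 147.0, 67.0], [509.0, 150.0, 67.0], [509.0, 153.0, 67.0], [509.0, 157.0, 67.0]], [[501.0, 143.0, 102.0], [512.0, 144.0, 73.0], [512.0, 147.0, 74.0], [512.0, 150.0, 74.0], [512.0, 153.0, 74.0], [513.0, 156.0, 73.0]], [[502.0, 143.0, 113.0], [517.0, 143.0, 73.0], [517.0, 146.0, 74.0], [518.0, 150.0, 73.0], [518.0, 153.0, 74.0], [519.0, 156.0, 72.0]], [[485.0, 147.0, 163.0], [485.0, 148.0, 163.0], [484.0, 150.0, 163.0], [485.0, 151.0, 163.0], [485.0, 153.0, 164.0], [485.0, 154.0, 162.0]], [[486.0, 147.0, 166.0], [486.0, 148.0, 165.0], [487.0, 150.0, 165.0], [486.0, 151.0, 166.0], [487.0, 153.0, 165.0], [486.0, 154.0, 166.0]], [[488.0, 147.0, 166.0], [488.0, 148.0, 166.0], [488.0, 150.0, 167.0], [488.0, 151.0, 166.0], [488.0, 153.0, 167.0], [489.0, 154.0, 167.0]], [[518.0, 142.0, 116.0], [551.0, 140.0, 54.0], [552.0, 144.0, 54.0], [552.0, 147.0, 53.0], [553.0, 151.0, 53.0], [553.0, 155.0, 53.0]], [[521.0, 142.0, 118.0], [552.0, 141.0, 65.0], [552.0, 144.0, 65.0], [553.0, 147.0, 64.0], [553.0, 151.0, 64.0], [552.0, 154.0, 66.0]], [[525.0, 142.0, 120.0], [558.0, 140.0, 66.0], [557.0, 144.0, 67.0], [557.0, 147.0, 67.0], [558.0, 151.0, 66.0], [558.0, 154.0, 66.0]], [[494.0, 147.0, 174.0], [494.0, 148.0, 175.0], [494.0, 150.0, 175.0], [494.0, 151.0, 175.0], [494.0, 152.0, 175.0], [494.0, 154.0, 175.0]], [[494.0, 147.0, 179.0], [494.0, 148.0, 178.0], [494.0, 150.0, 179.0], [494.0, 151.0, 179.0], [494.0, 152.0, 179.0], [494.0, 153.0, 179.0]]]
topcam flat [[514.7 143.3  62. ]]
```

View pics/cmp.png

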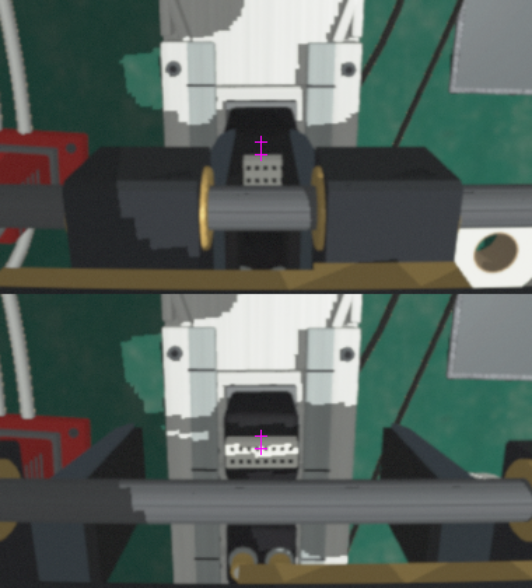

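Run:
```python
from st import *
st()
c=imaging.camera_params("wrist"); p,d=imaging.grab_frame("wrist"); W=world("wrist",d,c)
for u in (285,290,295,298,340,345,350): print(u,[(v,*W[v,u].round(0).astype(int).tolist()) for v in range(196,246,4)])
```

```text
t 7.5 pos [517.03 148.52  33.89] yaw_y 86.44 tilt [-0. -0.] F [-0.2 -0.3 -0.9] w 10.1 g 0.0 j [ 0.17  0.56  1.71 -0.    0.87 -1.34]
285 [(196, 502, 128, 20), (200, 505, 128, 21), (204, 508, 128, 19), (208, 511, 128, 20), (212, 513, 127, 20), (216, 516, 127, 20), (220, 518, 127, 25), (224, 520, 127, 25), (228, 479, 143, 156), (232, 480, 143, 158), (236, 481, 143, 158), (240, 480, 144, 163), (244, 481, 143, 163)]
290 [(196, 503, 132, 20), (200, 505, 132, 21), (204, 508, 131, 21), (208, 511, 131, 20), (212, 514, 131, 19), (216, 503, 135, 65), (220, 500, 137, 84), (224, 500, 137, 90), (228, 500, 138, 96), (232, 500, 138, 102), (236, 500, 139, 107), (240, 500, 139, 111), (244, 500, 139, 116)]
295 [(196, 501, 136, 26), (200, 502, 136, 35), (204, 501, 137, 46), (208, 502, 137, 55), (212, 502, 138, 64), (216, 500, 139, 78), (220, 500, 139, 84), (224, 500, 140, 89), (228, 500, 140, 96), (232, 500, 140, 101), (236, 500, 141, 106), (240, 500, 141, 110), (244, 500, 141, 115)]
298 [(196, 501, 137, 26), (200, 501, 138, 38), (204, 502, 139, 47), (208, 501, 139, 57), (212, 502, 140, 64), (216, 500, 
[... 307 characters left out ...]
 84), (224, 501, 161, 91), (228, 502, 161, 95), (232, 501, 160, 101), (236, 501, 160, 107), (240, 501, 160, 111), (244, 501, 159, 116)]
345 [(196, 505, 169, 19), (200, 508, 169, 20), (204, 510, 168, 20), (208, 513, 168, 19), (212, 516, 168, 20), (216, 519, 168, 20), (220, 501, 164, 84), (224, 502, 163, 89), (228, 501, 163, 96), (232, 501, 162, 101), (236, 501, 162, 107), (240, 501, 162, 111), (244, 501, 161, 116)]
350 [(196, 504, 172, 26), (200, 506, 171, 27), (204, 509, 171, 26), (208, 512, 171, 26), (212, 514, 171, 27), (216, 517, 171, 27), (220, 520, 171, 27), (224, 522, 171, 27), (228, 480, 160, 157), (232, 481, 160, 158), (236, 482, 160, 158), (240, 482, 160, 162), (244, 482, 159, 163)]
```

The depth shows the finger tips end near z≈76 while the reported TCP is at z=34, so the tips sit about 40 mm above the reported TCP. I'll open in place and measure this again.

Call:
{"fn": "move_arm", "kwargs": {"motion": [[0,0,0,0,0,0],[0,0,0,0,0,0],[0,0,0,0,0,0],[0,0,0,0,0,0],[0,0,0,0,0,0],[0,0,0,0,0,0],[0,0,0,0,0,0],[0,0,0,0,0,0]], "fingers": 0}}

```text
time: 8.35
eef_pos: [517.1, 148.5, 33.9]
tcp_rot: [0.098, 3.14, -0.0]
force: [-0.7, -0.3, -0.6]
gripper_width: 67.1
grasp_force: 0.0
```

Run:
```python
from st import *
st()
c=imaging.camera_params("wrist"); p,d=imaging.grab_frame("wrist"); W=world("wrist",d,c)
m=(W[:,:,2]>50)&(W[:,:,2]<110)&(W[:,:,0]>485)&(W[:,:,0]<545)&(abs(W[:,:,1]-148)>22)&(abs(W[:,:,1]-148)<75)
v,u=np.nonzero(m); print(len(v))
for a in np.unique(u)[::3]: 
    k=v[u==a]; q=W[k.min(),a]; print(a,k.min(),q.round(0),end=" ")
```

```text
t 8.35 pos [517.06 148.52  33.92] yaw_y 86.44 tilt [ 0. -0.] F [-0.7 -0.3 -0.6] w 67.1 g 0.0 j [ 0.17  0.56  1.71 -0.    0.87 -1.34]
2461
210 239 [498. 105. 109.] 213 236 [498. 106. 106.] 216 233 [498. 106. 103.] 219 231 [499. 106.  98.] 222 228 [498. 107.  96.] 225 225 [498. 107.  91.] 228 223 [498. 108.  89.] 231 220 [498. 108.  84.] 234 217 [498. 108.  78.] 237 215 [498. 109.  75.] 240 214 [498. 110.  74.] 243 213 [498. 111.  72.] 246 212 [498. 112.  70.] 249 215 [499. 114.  72.] 252 215 [500. 116.  71.] 255 240 [514. 116.  70.] 381 215 [504. 184.  70.] 384 215 [504. 185.  71.] 387 212 [503. 187.  69.] 390 213 [503. 188.  71.] 393 214 [503. 190.  73.] 396 215 [503. 191.  76.] 399 216 [503. 192.  76.] 402 219 [503. 192.  81.] 405 222 [504. 193.  85.] 408 224 [503. 193.  90.] 411 227 [503. 193.  94.] 414 230 [503. 193.  99.] 417 233 [503. 194. 103.] 420 235 [504. 194. 105.] 423 238 [504. 195. 107.]
```

Call:
{"fn": "move_arm", "kwargs": {"motion": [[0,0,8,0,0,0],[0,0,16,0,0,0],[0,0,24,0,0,0],[0,0,32,0,0,0],[0,0,32,0,0,0],[0,0,32,0,0,0]]}}

```text
time: 9.0
eef_pos: [516.9, 148.5, 1.6]
tcp_rot: [-0.098, -3.139, 0.0]
force: [0.2, -0.2, -0.5]
gripper_width: 90.9
grasp_force: 0.0
```

Call:
{"fn": "move_arm", "kwargs": {"motion": [[0,0,0,0,0,0],[0,0,0,0,0,0],[0,0,0,0,0,0],[0,0,0,0,0,0],[0,0,0,0,0,0],[0,0,0,0,0,0],[0,0,0,0,0,0],[0,0,0,0,0,0]], "fingers": 255}}

```text
time: 9.8
eef_pos: [517.0, 148.5, 1.9]
tcp_rot: [-0.098, -3.14, 0.0]
force: [-0.9, 0.3, 0.8]
gripper_width: 30.4
grasp_force: 0.2
```

Call:
{"fn": "move_arm", "kwargs": {"motion": [[0,0,0,0,0,0],[0,0,0,0,0,0],[0,0,0,0,0,0]]}}

```text
time: 10.1
eef_pos: [517.0, 148.5, 1.9]
tcp_rot: [-0.098, -3.14, 0.0]
force: [0.1, -0.2, 1.1]
gripper_width: 30.0
grasp_force: 30.0
```

```bash
python3 -c "
from st import *
to(437.6,153.5,2,86.5)"
```

```text
t 10.1 pos [517.04 148.54   1.93] yaw_y 86.44 tilt [-0. -0.] F [ 0.1 -0.2  1.1] w 30.0 g 30.0 j [ 0.17  0.61  1.73 -0.    0.79 -1.34]
shift [ 7.959e+01  2.000e-02 -7.000e-02] turn -0.05866229440914594
```

Gripped at 30 N. Now I'll slide it out.

Call:
{"fn": "move_arm", "kwargs": {"motion": [[4,0,0,0,0,0],[14,0,0,0,0,0],[26,0,0,0,0,0],[40,0,0,0,0,0],[54,0,0,0,0,0],[68,0,0,0,0,0],[80,0,0,0,0,0],[80,0,0,0,0,0]]}}

```text
time: 10.9
eef_pos: [434.8, 153.5, 2.0]
tcp_rot: [-0.097, -3.138, 0.001]
force: [0.1, -0.3, -1.0]
gripper_width: 30.1
grasp_force: 30.0
```

Call:
{"fn": "move_arm", "kwargs": {"motion": [[0,0,-15,0,0,0],[0,0,-45,0,0,0],[0,0,-65,0,0,0],[10,40,-65,0,0,0],[25,85,-65,0,0,0],[40,130,-65,0,0,0],[47,156,-65,0,0,0],[47,156,-65,0,0,0]]}}

```text
time: 11.7
eef_pos: [399.5, 315.3, 66.9]
tcp_rot: [0.093, 3.14, 0.002]
force: [0.4, 1.3, -1.6]
gripper_width: 29.5
grasp_force: 30.0
```

Run:
```python
from st import *
to(400,312,-6,86.5)
p,d=imaging.grab_frame("wrist"); cv2.imwrite("pics/w6.png",p[:,:,::-1])
```

```text
t 11.7 pos [399.52 315.26  66.92] yaw_y 86.62 tilt [0.04 0.06] F [ 0.4  1.3 -1.6] w 29.5 g 30.0 j [ 0.55  0.48  1.76  0.    0.91 -0.96]
shift [-0.63 -3.3  72.92] turn 0.12305884948762014
```

View pics/w6.png

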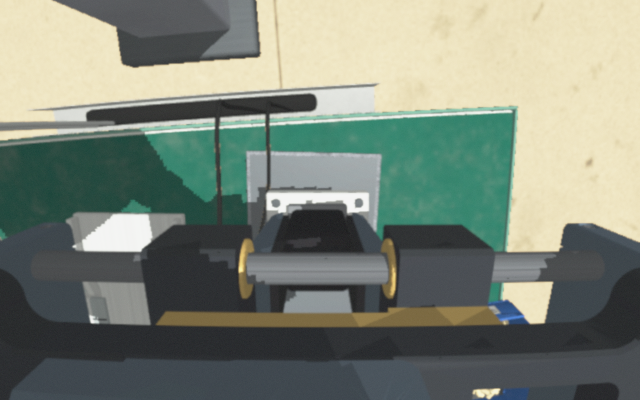

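It's held upright over the mat (foot 266–368, mat 248–380). The cable runs along the mat's left edge, so I'll bias the placing slightly to +y.

Call:
{"fn": "move_arm", "kwargs": {"motion": [[0,3,20,0,0,0],[0,3,45,0,0,0],[0,3,62,0,0,0],[0,3,66,0,0,0],[0,3,66,0,0,0],[0,3,66,0,0,0]]}}

```text
time: 12.35
eef_pos: [400.7, 315.0, 1.6]
tcp_rot: [0.098, 3.139, 0.001]
force: [-1.0, -0.3, -2.1]
gripper_width: 29.7
grasp_force: 30.0
```

```bash
python3 -c "
from st import *
to(400,316,-7,86.5)"
```

```text
t 12.35 pos [400.73 314.95   1.62] yaw_y 86.41 tilt [0.04 0.02] F [-1.  -0.3 -2.1] w 29.7 g 30.0 j [ 0.55  0.59  1.81 -0.    0.75 -0.96]
shift [0.8  1.   8.62] turn -0.08874398859904886
```

Call:
{"fn": "move_arm", "kwargs": {"motion": [[0,0,3,0,0,0],[0,0,5,0,0,0],[0,0,7,0,0,0],[0,0,8.5,0,0,0],[0,0,8.5,0,0,0],[0,0,8.5,0,0,0]]}}

```text
time: 12.95
eef_pos: [400.3, 315.2, -7.2]
tcp_rot: [0.097, 3.14, 0.0]
force: [-2.1, -2.5, 8.7]
gripper_width: 29.8
grasp_force: 30.0
```

Call:
{"fn": "move_arm", "kwargs": {"motion": [[0,0,0,0,0,0],[0,0,0,0,0,0],[0,0,0,0,0,0],[0,0,0,0,0,0],[0,0,0,0,0,0],[0,0,0,0,0,0]], "fingers": 0}}

```text
time: 13.55
eef_pos: [400.1, 315.1, -7.6]
tcp_rot: [-0.098, -3.14, 0.0]
force: [0.4, -0.7, -1.0]
gripper_width: 75.0
grasp_force: 0.0
```

Call:
{"fn": "move_arm", "kwargs": {"motion": [[0,0,-15,0,0,0],[0,0,-45,0,0,0],[0,0,-85,0,0,0],[0,0,-110,0,0,0],[0,0,-110,0,0,0]]}}

```text
time: 14.05
eef_pos: [401.9, 316.2, 105.6]
tcp_rot: [0.097, 3.135, 0.005]
force: [0.3, 0.5, -1.3]
gripper_width: 90.9
grasp_force: 0.0
```

```bash
python3 -c "
from st import *
to(567,145.4,103,86.44)"
```

```text
t 14.05 pos [401.89 316.22 105.57] yaw_y 86.44 tilt [0.27 0.17] F [ 0.3  0.5 -1.3] w 90.9 g 0.0 j [ 0.55  0.42  1.71  0.    1.   -0.96]
shift [-175.38 -160.26    2.86] turn 0.0046404423679717866
```

Call:
{"fn": "move_arm", "kwargs": {"motion": [[-25,-25,0,0,0,0],[-55,-50,0,0,0,0],[-85,-80,0,0,0,0],[-115,-108,0,0,0,0],[-145,-134,0,0,0,0],[-165,-152,0,0,0,0],[-175,-160,0,0,0,0],[-175,-160,0,0,0,0]]}}

```text
time: 14.85
eef_pos: [565.4, 143.7, 101.7]
tcp_rot: [-0.1, -3.139, 0.0]
force: [0.2, 0.1, 0.1]
gripper_width: 91.2
grasp_force: 0.0
```

Call:
{"fn": "move_arm", "kwargs": {"motion": [[0,0,20,0,0,0],[0,0,40,0,0,0],[0,0,60,0,0,0],[0,0,60,0,0,0],[0,0,60,0,0,0]]}}

```text
time: 15.35
eef_pos: [564.1, 145.3, 42.6]
tcp_rot: [-0.096, -3.139, 0.0]
force: [-0.3, 0.4, -0.1]
gripper_width: 91.2
grasp_force: 0.0
```

Run:
```python
from st import *
to(567,145.4,2,86.44)
c=imaging.camera_params("wrist"); p,d=imaging.grab_frame("wrist"); cv2.imwrite("pics/w7.png",p[:,:,::-1]); W=world("wrist",d,c)
h=(W[:,:,2]>64)&(W[:,:,2]<80)&(abs(W[:,:,0]-567)<24)&(abs(W[:,:,1]-146)<18)
Q=W[h]; print(len(Q),np.percentile(Q,[1,50,99],axis=0).round(1))
m=(W[:,:,2]>25)&(W[:,:,2]<110)&(W[:,:,0]>530)&(W[:,:,0]<600)&(abs(W[:,:,1]-145)>30)&(abs(W[:,:,1]-145)<75)&(p.max(2)<90)
print(W[m].min(0) if m.any() else 0)
```

```text
t 15.35 pos [564.05 145.35  42.56] yaw_y 86.49 tilt [-0.06 -0.  ] F [-0.3  0.4 -0.1] w 91.2 g 0.0 j [ 0.15  0.6   1.59  0.    0.95 -1.36]
shift [-2.98  0.24 40.55] turn 0.05174617733416653
2045 [[551.5 131.3  64.2]
 [562.1 145.9  67.4]
 [575.1 160.4  78.3]]
[543.95136407  91.47835679  25.94714563]
```

Call:
{"fn": "move_arm", "kwargs": {"motion": [[-2,0.5,12,0,0,0],[-2,0.5,25,0,0,0],[-2,0.5,36,0,0,0],[-2,0.5,40.5,0,0,0],[-2,0.5,40.5,0,0,0]]}}

```text
time: 15.9
eef_pos: [566.3, 144.8, 0.9]
tcp_rot: [-0.098, -3.138, 0.0]
force: [-0.7, -0.2, 0.8]
gripper_width: 90.8
grasp_force: 0.0
```

Call:
{"fn": "move_arm", "kwargs": {"motion": [[0,0,0,0,0,0],[0,0,0,0,0,0],[0,0,0,0,0,0],[0,0,0,0,0,0],[0,0,0,0,0,0],[0,0,0,0,0,0],[0,0,0,0,0,0],[0,0,0,0,0,0]], "fingers": 255}}

```text
time: 16.7
eef_pos: [566.9, 144.9, 1.9]
tcp_rot: [-0.098, -3.14, -0.0]
force: [-0.8, -0.2, 0.3]
gripper_width: 30.2
grasp_force: 5.7
```

Call:
{"fn": "move_arm", "kwargs": {"motion": [[0,0,0,0,0,0],[0,0,0,0,0,0]]}}

```text
time: 16.9
eef_pos: [566.9, 144.9, 1.9]
tcp_rot: [-0.098, -3.14, 0.0]
force: [0.1, -0.4, 0.4]
gripper_width: 30.0
grasp_force: 30.0
```

```bash
python3 -c "
from st import *
to(437.3,153.5,2,86.44)"
```

```text
t 16.9 pos [566.92 144.92   1.93] yaw_y 86.44 tilt [-0. -0.] F [ 0.1 -0.4  0.4] w 30.0 g 30.0 j [ 0.15  0.66  1.61 -0.    0.87 -1.36]
shift [ 1.2991e+02  5.1000e-01 -7.0000e-02] turn -0.00025347280750054324
```

Twin's place is TCP (566.9, 144.9). Sliding out 130 mm.

Call:
{"fn": "move_arm", "kwargs": {"motion": [[5,0,0,0,0,0],[20,0,0,0,0,0],[40,0,0,0,0,0],[65,0,0,0,0,0],[90,0,0,0,0,0],[115,0,0,0,0,0],[130,0.5,0,0,0,0],[130,0.5,0,0,0,0]]}}

```text
time: 17.7
eef_pos: [434.3, 153.5, 2.0]
tcp_rot: [-0.096, -3.138, 0.001]
force: [0.3, 0.5, -1.0]
gripper_width: 29.6
grasp_force: 30.0
```

Call:
{"fn": "move_arm", "kwargs": {"motion": [[0,0,-15,0,0,0],[0,0,-45,0,0,0],[0,0,-65,0,0,0],[-5,40,-65,0,0,0],[-12,80,-65,0,0,0],[-20,120,-65,0,0,0],[-27,158,-65,0,0,0],[-27,158,-65,0,0,0]]}}

```text
time: 18.5
eef_pos: [475.8, 313.8, 67.0]
tcp_rot: [0.094, 3.138, 0.003]
force: [0.8, 0.2, -1.4]
gripper_width: 29.8
grasp_force: 30.0
```

```bash
python3 -c "
from st import *
to(473,311,-6.5,86.5)"
```

```text
t 18.5 pos [475.81 313.83  67.02] yaw_y 86.58 tilt [0.14 0.12] F [ 0.8  0.2 -1.4] w 29.8 g 30.0 j [ 0.48  0.55  1.61  0.    0.98 -1.03]
shift [ 2.81 -3.15 73.51] turn 0.08140722404159817
```

Call:
{"fn": "move_arm", "kwargs": {"motion": [[1,0,20,0,0,0],[1,0,45,0,0,0],[1,0,62,0,0,0],[1,0,68,0,0,0],[1,0,70,0,0,0],[1,0,72,0,0,0],[1,0,74,0,0,0],[1,0,74,0,0,0]]}}

```text
time: 19.3
eef_pos: [473.3, 309.7, -6.7]
tcp_rot: [0.098, 3.139, 0.001]
force: [-0.1, 0.5, -2.0]
gripper_width: 29.7
grasp_force: 30.0
```

```bash
python3 -c "
from st import *
to(473,311,-7.2,86.44)"
```

```text
t 19.3 pos [473.25 309.68  -6.69] yaw_y 86.44 tilt [0.04 0.02] F [-0.1  0.5 -2. ] w 29.7 g 30.0 j [ 0.47  0.65  1.67  0.    0.82 -1.03]
shift [0.33 1.3  0.51] turn -0.0013200773571924174
```

Call:
{"fn": "move_arm", "kwargs": {"motion": [[0,0,0.7,0,0,0],[0,0,0.7,0,0,0]]}}

```text
time: 19.5
eef_pos: [473.4, 309.7, -7.1]
tcp_rot: [0.097, 3.139, 0.001]
force: [-1.8, -1.0, 6.5]
gripper_width: 29.8
grasp_force: 30.0
```

Call:
{"fn": "move_arm", "kwargs": {"motion": [[0,0,0,0,0,0],[0,0,0,0,0,0],[0,0,0,0,0,0],[0,0,0,0,0,0],[0,0,0,0,0,0],[0,0,0,0,0,0]], "fingers": 0}}

```text
time: 20.1
eef_pos: [472.9, 309.6, -7.8]
tcp_rot: [-0.097, -3.14, 0.0]
force: [1.2, -0.2, -0.1]
gripper_width: 75.2
grasp_force: 0.0
```

Call:
{"fn": "move_arm", "kwargs": {"motion": [[0,0,-15,0,0,0],[0,0,-45,0,0,0],[0,0,-85,0,0,0],[0,0,-110,0,0,0],[0,0,-110,0,0,0]]}}

```text
time: 20.6
eef_pos: [474.8, 310.6, 105.6]
tcp_rot: [0.097, 3.135, 0.004]
force: [-0.1, 0.2, -0.5]
gripper_width: 91.2
grasp_force: 0.0
```

```bash
python3 -c "
from st import *
to(617,142,103,86.44)"
```

```text
t 20.6 pos [474.84 310.61 105.62] yaw_y 86.45 tilt [0.29 0.15] F [-0.1  0.2 -0.5] w 91.2 g 0.0 j [ 0.47  0.49  1.58  0.    1.07 -1.03]
shift [-152.33 -159.47    2.9 ] turn 0.005030926043644968
```

Call:
{"fn": "move_arm", "kwargs": {"motion": [[-22,-25,0,0,0,0],[-48,-50,0,0,0,0],[-74,-78,0,0,0,0],[-100,-106,0,0,0,0],[-125,-132,0,0,0,0],[-142,-150,0,0,0,0],[-152,-159,0,0,0,0],[-152,-159,0,0,0,0]]}}

```text
time: 21.4
eef_pos: [615.3, 140.5, 101.5]
tcp_rot: [-0.1, -3.139, 0.0]
force: [0.0, 0.1, -0.0]
gripper_width: 91.0
grasp_force: 0.0
```

Call:
{"fn": "move_arm", "kwargs": {"motion": [[0,0,20,0,0,0],[0,0,40,0,0,0],[0,0,60,0,0,0],[0,0,60,0,0,0],[0,0,60,0,0,0]]}}

```text
time: 21.9
eef_pos: [614.1, 142.3, 42.4]
tcp_rot: [-0.096, -3.139, 0.0]
force: [0.5, -0.6, 0.1]
gripper_width: 91.3
grasp_force: 0.0
```

Run:
```python
from st import *
to(617,142,2,86.44)
c=imaging.camera_params("wrist"); p,d=imaging.grab_frame("wrist"); W=world("wrist",d,c)
h=(W[:,:,2]>64)&(W[:,:,2]<80)&(abs(W[:,:,0]-617)<24)&(abs(W[:,:,1]-143)<22)
Q=W[h]; print(len(Q),np.percentile(Q,[1,50,99],axis=0).round(1))
```

```text
t 21.9 pos [614.09 142.34  42.39] yaw_y 86.49 tilt [-0.05 -0.  ] F [ 0.5 -0.6  0.1] w 91.3 g 0.0 j [ 0.13  0.65  1.47  0.    1.03 -1.38]
shift [-2.96 -0.15 40.38] turn 0.05480140530018218
1975 [[602.3 127.2  64.3]
 [611.1 142.2  71.5]
 [624.4 156.6  77.5]]
```

Call:
{"fn": "move_arm", "kwargs": {"motion": [[-2,0,12,0,0,0],[-2,0,25,0,0,0],[-2,0,36,0,0,0],[-2,0,40.5,0,0,0],[-2,0,40.5,0,0,0]]}}

```text
time: 22.45
eef_pos: [616.1, 141.2, 0.6]
tcp_rot: [-0.098, -3.138, 0.0]
force: [-0.2, 0.1, -0.4]
gripper_width: 91.7
grasp_force: 0.0
```

Call:
{"fn": "move_arm", "kwargs": {"motion": [[0,0,0,0,0,0],[0,0,0,0,0,0],[0,0,0,0,0,0],[0,0,0,0,0,0],[0,0,0,0,0,0],[0,0,0,0,0,0],[0,0,0,0,0,0],[0,0,0,0,0,0]], "fingers": 255}}

```text
time: 23.25
eef_pos: [616.8, 141.3, 1.7]
tcp_rot: [0.098, 3.14, -0.0]
force: [-0.2, 2.3, 1.0]
gripper_width: 29.9
grasp_force: 6.1
```

Call:
{"fn": "move_arm", "kwargs": {"motion": [[0,0,0,0,0,0],[0,0,0,0,0,0]]}}

```text
time: 23.45
eef_pos: [616.8, 141.3, 1.7]
tcp_rot: [0.097, 3.14, -0.0]
force: [-0.0, 0.4, -0.4]
gripper_width: 29.7
grasp_force: 30.0
```

```bash
python3 -c "
from st import *
to(437.3,153.5,2,86.44)"
```

```text
t 23.45 pos [616.8  141.32   1.73] yaw_y 86.44 tilt [ 0. -0.] F [-0.   0.4 -0.4] w 29.7 g 30.0 j [ 0.13  0.7   1.49 -0.    0.95 -1.38]
shift [179.91   1.02  -0.27] turn 0.0037501027086790373
```

Call:
{"fn": "move_arm", "kwargs": {"motion": [[5,0,0,0,0,0],[22,0,0,0,0,0],[48,0,0,0,0,0],[76,0,0,0,0,0],[104,0.5,0,0,0,0],[130,0.5,0,0,0,0],[155,1,0,0,0,0],[180,1,0,0,0,0]]}}

```text
time: 24.25
eef_pos: [435.7, 153.5, 1.8]
tcp_rot: [-0.098, -3.14, 0.0]
force: [0.7, -0.1, -1.9]
gripper_width: 29.8
grasp_force: 30.0
```

Call:
{"fn": "move_arm", "kwargs": {"motion": [[0,0,0,0,0,0],[0,0,-15,0,0,0],[0,0,-45,0,0,0],[0,0,-75,0,0,0],[0,0,-85,0,0,0],[0,0,-85,0,0,0]]}}

```text
time: 24.85
eef_pos: [438.3, 153.7, 87.7]
tcp_rot: [0.098, 3.137, 0.001]
force: [0.3, -0.0, -2.4]
gripper_width: 30.1
grasp_force: 30.0
```

```bash
python3 -c "
from st import *
to(420,-100,90,86.44)"
```

```text
t 24.85 pos [438.32 153.68  87.68] yaw_y 86.44 tilt [0.16 0.03] F [ 0.3 -0.  -2.4] w 30.1 g 30.0 j [ 0.21  0.4   1.84  0.    0.9  -1.3 ]
shift [   2.51 -254.33   -2.53] turn -0.0034453942838581497
```

Call:
{"fn": "move_arm", "kwargs": {"motion": [[0,-30,-10,0,0,0],[0,-65,-10,0,0,0],[0,-105,-10,0,0,0.5],[0,-145,-10,0,0,1],[0,-185,-10,0,0,2],[0,-225,-10,0,0,3],[0,-254,-10,0,0,4],[0,-254,-10,0,0,4]]}}

```text
time: 25.65
eef_pos: [421.1, -102.9, 95.4]
tcp_rot: [-0.213, -3.133, 0.0]
force: [-0.1, 0.7, -2.5]
gripper_width: 29.8
grasp_force: 30.0
```

Run:
```python
from st import *
d=np.load("top0.npy"); W=world("top",d)
m=(W[:,:,2]>80)&(W[:,:,2]<345)&(d>0); m[:,:325]=0; m[215:]=0; m[:,465:]=0
Q=W[m]; print("jig",np.percentile(Q,[.5,50,99.5],axis=0).round(0))
for v in range(180,212,3): print(v,W[v,400].round(0),W[v,350].round(0))
to(450,-229,97,82)
c=imaging.camera_params("wrist"); p,d=imaging.grab_frame("wrist"); cv2.imwrite("pics/w8.png",p[:,:,::-1]); np.save("w8.npy",d)
import pickle; pickle.dump(c,open("w8.pkl","wb"))
```

```text
jig [[ 559. -401.   91.]
 [ 644. -234.  302.]
 [ 861.  -84.  308.]]
180 [ 562. -238.  303.] [ 562. -129.  301.]
183 [ 619. -289.   13.] [ 618. -146.   16.]
186 [ 575. -259.  181.] [ 575. -137.  179.]
189 [ 601. -288.   16.] [ 602. -147.    8.]
192 [ 594. -289.   11.] [ 593. -146.   12.]
195 [ 585. -289.   11.] [ 584. -146.   13.]
198 [ 576. -288.   15.] [ 576. -146.   10.]
201 [ 567. -288.   12.] [ 567. -146.   12.]
204 [ 559. -288.    9.] [ 558. -146.   14.]
207 [ 552. -290.   -0.] [ 551. -147.    2.]
210 [ 544. -290.   -3.] [ 543. -147.   -2.]
t 25.65 pos [ 421.08 -102.87   95.41] yaw_y 82.22 tilt [-0.06 -0.  ] F [-0.1  0.7 -2.5] w 29.8 g 30.0 j [-0.38  0.35  1.9  -0.    0.9  -1.81]
shift [ -45.72 -121.06   -1.62] turn 0.2195218845136253
```

View pics/w8.png

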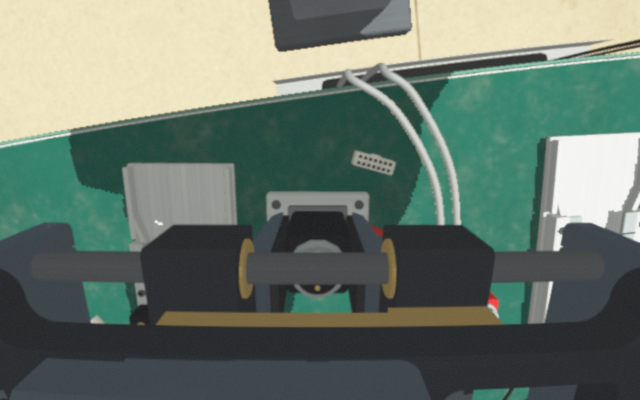

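The receiver's bay is at (180,200), seen from the side, with its front edge near row 165. The round plug is held upright at (317,270). I'll hover over the receiver and look straight down.

Call:
{"fn": "move_arm", "kwargs": {"motion": [[-10,-20,0,0,0,0],[-25,-45,0,0,0,0],[-40,-70,0,0,0,0],[-55,-95,0,0,0,0],[-65,-119,0,0,0,0],[-65,-119,0,0,0,0],[-65,-119,0,0,0,0]]}}

```text
time: 26.4
eef_pos: [469.8, -225.5, 95.6]
tcp_rot: [-0.207, -3.133, -0.002]
force: [0.2, 0.5, -1.3]
gripper_width: 30.0
grasp_force: 30.0
```

Run:
```python
from st import *
st(); import pickle
c=imaging.camera_params("wrist"); p,d=imaging.grab_frame("wrist"); p=p[:,:,::-1].copy(); np.save("w9.npy",d); cv2.imwrite("pics/w9.png",p)
pickle.dump(c,open("w9.pkl","wb"))
W=world("wrist",d,c)
m=((W[:,:,2]>6)&(W[:,:,2]<40)&(d>0)).astype(np.uint8); m[:, :200]=0; m[:,440:]=0
for r in range(110,215,8):
    k=np.flatnonzero(m[r]); 
    if len(k): print(r,k[0],k[-1],W[r,k[0]].round(0),W[r,k[-1]].round(0), W[r,(k[0]+k[-1])//2].round(0))
cv2.imwrite("pics/w9c.png",cv2.resize(p[90:260,210:430],None,fx=3.4,fy=3.4,interpolation=cv2.INTER_CUBIC))
```

```text
t 26.4 pos [ 469.75 -225.48   95.59] yaw_y 82.44 tilt [-0.09  0.07] F [ 0.2  0.5 -1.3] w 30.0 g 30.0 j [-0.56  0.45  1.7   0.    1.   -2.  ]
110 251 365 [ 392. -269.   21.] [ 404. -177.   20.] [ 398. -223.   11.]
118 252 365 [ 399. -269.   21.] [ 411. -177.   21.] [ 405. -224.   10.]
126 252 364 [ 405. -270.   21.] [ 417. -179.   21.] [ 411. -225.   11.]
134 252 364 [ 411. -271.   22.] [ 423. -180.   22.] [ 418. -226.   11.]
142 252 363 [ 418. -273.   20.] [ 430. -181.   22.] [ 425. -228.   10.]
150 253 364 [ 424. -273.   22.] [ 437. -181.   20.] [ 432. -228.   10.]
158 253 364 [ 431. -274.   20.] [ 443. -182.   21.] [ 438. -229.   11.]
166 253 363 [ 438. -275.   21.] [ 450. -183.   20.] [ 445. -230.   11.]
174 253 363 [ 444. -275.   26.] [ 456. -185.   27.] [ 452. -231.   11.]
182 253 362 [ 450. -276.   27.] [ 462. -186.   27.] [ 459. -232.   12.]
190 254 362 [ 457. -277.   27.] [ 469. -187.   26.] [ 467. -233.   11.]
198 200 266 [ 461. -330.   10.] [ 465. -268.   27.] [ 464. -299.   14.]
206 200 266 [ 467. -329.   18.] [ 472. -269.   28.] [ 471. -300.   16.]
214 200 266 [ 475. -332.   15.] [ 479. -270.   27.] [ 483. -307.   -1.]
```

View pics/w9c.png

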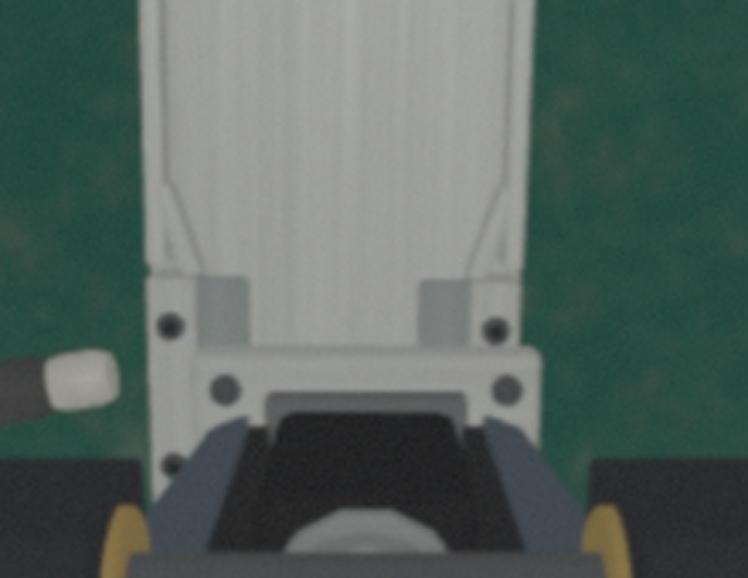

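The crop shows the bay outer walls at columns 145–530, the inner lips at 249 and 418 with the lip start at row 277, and screws at (170,326) and (496,330).

Run:
```python
from st import *; import pickle
c=pickle.load(open("w9.pkl","rb"))
def w(pts,z): return cast("wrist",[(210+a/3.4-.35,90+b/3.4-.35) for a,b in pts],z,c)[:,:2]
for nm,z,pts in [("screw",28,[(170,326),(496,330)]),("lipin",28,[(249,310),(418,310)]),("lipstart",28,[(200,277),(470,279)]),("outer28",28,[(148,330),(520,330)]),("bay_in",22,[(164,100),(511,100)]),("bay_out100",22,[(143,100),(531,100)]),("bay_out240",22,[(147,240),(523,240)]),("taper",22,[(166,185),(503,185)])]:
    P=w(pts,z); print(nm,P.round(1).tolist(),"mid",P.mean(0).round(1),"ang",np.degrees(np.arctan2(*(P[1]-P[0])[::-1])).round(2),"len",np.linalg.norm(P[1]-P[0]).round(1))
p=cv2.imread("pics/w9.png"); d=np.load("w9.npy"); W=world("wrist",d,c)
L,Rr=[],[]
for r in range(100,168,2):
    m=(W[r,:,2]>6)&(W[r,:,2]<40); k=np.flatnonzero(m[200:440])+200; L.append((k[0]-.5,r)); Rr.append((k[-1]+.5,r))
A=cast("wrist",L,22,c);B=cast("wrist",Rr,22,c)
M=(A+B)/2
for E in(A,B): print(np.degrees(np.arctan(np.polyfit(E[:,0],E[:,1],1)[0])))
print(np.polyfit(M[:,0],M[:,1],1), M[0],M[-1])
```

```text
screw [[453.9, -271.2], [465.4, -191.9]] mid [ 459.6 -231.5] ang 81.76 len 80.1
lipin [[452.5, -251.3], [457.9, -210.3]] mid [ 455.2 -230.8] ang 82.48 len 41.3
lipstart [[442.9, -261.9], [451.9, -196.9]] mid [ 447.4 -229.4] ang 82.04 len 65.6
outer28 [[454.2, -276.7], [466.1, -186.1]] mid [ 460.1 -231.4] ang 82.48 len 91.4
bay_in [[400.1, -264.5], [411.1, -181.9]] mid [ 405.6 -223.2] ang 82.45 len 83.3
bay_out100 [[399.4, -269.5], [411.7, -177.1]] mid [ 405.5 -223.3] ang 82.45 len 93.2
bay_out240 [[432.9, -274.3], [445.0, -182.4]] mid [ 438.9 -228.4] ang 82.47 len 92.7
taper [[420.2, -267.4], [431.0, -185.9]] mid [ 425.6 -226.7] ang 82.46 len 82.2
-7.764159571112051
-7.291470769297047
[-1.32165884e-01 -1.70270066e+02] [ 390.49963884 -221.86063593   22.        ] [ 443.73053273 -229.19355557   22.        ]
```

Call:
{"fn": "move_arm", "kwargs": {"motion": [[15,-2,0,0,0,0],[35,-4,0,0,0,0],[57,-5,0,0,0,0],[57,-5,0,0,0,0],[57,-5,0,0,0,0],[57,-5,0,0,0,0]]}}

```text
time: 27.05
eef_pos: [413.8, -223.7, 96.8]
tcp_rot: [0.206, 3.134, -0.0]
force: [-0.0, 0.6, -1.8]
gripper_width: 30.0
grasp_force: 30.0
```

Run:
```python
from st import *
to(412.7,-225.2,2,82.3)
```

```text
t 27.05 pos [ 413.8  -223.66   96.75] yaw_y 82.48 tilt [ 0.03 -0.01] F [-0.   0.6 -1.8] w 30.0 g 30.0 j [-0.62  0.39  1.82  0.    0.94 -2.06]
shift [ 0.94 -1.66 94.75] turn 0.1805863612261902
```

Call:
{"fn": "move_arm", "kwargs": {"motion": [[1,-1.5,20,0,0,0.2],[1,-1.5,45,0,0,0.2],[1,-1.5,70,0,0,0.2],[1,-1.5,84,0,0,0.2],[1,-1.5,88,0,0,0.2],[1,-1.5,91,0,0,0.2],[1,-1.5,94,0,0,0.2],[1,-1.5,94,0,0,0.2]]}}

```text
time: 27.85
eef_pos: [412.2, -225.5, 3.0]
tcp_rot: [0.212, 3.134, -0.001]
force: [-0.6, -0.6, -1.6]
gripper_width: 29.5
grasp_force: 30.0
```

Run:
```python
from st import *
to(412.7,-225.2,2,82.3)
```

```text
t 27.85 pos [ 412.24 -225.51    3.  ] yaw_y 82.25 tilt [ 0.03 -0.03] F [-0.6 -0.6 -1.6] w 29.5 g 30.0 j [-0.63  0.55  1.9  -0.    0.69 -2.06]
shift [-0.41  0.37  1.  ] turn -0.048832622832193806
```

Call:
{"fn": "move_arm", "kwargs": {"motion": [[0,0,0.7,0,0,0],[-6,0,0.7,0,0,0],[-14,0,0.7,0,0,0],[-22,0,0.7,0,0,0],[-30,0,0.7,0,0,0],[-38,0,0.7,0,0,0],[-38,0,0.7,0,0,0]]}}

```text
time: 28.55
eef_pos: [450.9, -230.9, 2.1]
tcp_rot: [0.212, 3.133, -0.001]
force: [1.0, 0.5, -1.5]
gripper_width: 30.3
grasp_force: 30.0
```

Run:
```python
from st import *
to(484.1,-234.7,2,82.3)
```

```text
t 28.55 pos [ 450.92 -230.86    2.05] yaw_y 82.27 tilt [ 0.06 -0.03] F [ 1.   0.5 -1.5] w 30.3 g 30.0 j [-0.59  0.58  1.81  0.    0.74 -2.03]
shift [-33.4    0.66   0.09] turn -0.032145504810685566
```

Call:
{"fn": "move_arm", "kwargs": {"motion": [[-7,0.3,0,0,0,0],[-14,0.3,0,0,0,0],[-21,0.5,0,0,0,0],[-27,0.5,0,0,0,0],[-30,0.5,0,0,0,0],[-30,0.5,0,0,0,0]]}}

```text
time: 29.15
eef_pos: [479.7, -234.1, 2.0]
tcp_rot: [0.212, 3.134, -0.0]
force: [-0.4, 0.2, -1.6]
gripper_width: 29.9
grasp_force: 30.0
```

Call:
{"fn": "move_arm", "kwargs": {"motion": [[-1,0,0,0,0,0],[-2,0,0,0,0,0],[-3,0,0,0,0,0],[-3,0,0,0,0,0]]}}

```text
time: 29.55
eef_pos: [482.4, -234.5, 2.0]
tcp_rot: [0.213, 3.134, -0.0]
force: [-0.2, -0.5, -1.6]
gripper_width: 29.9
grasp_force: 30.0
```

Run:
```python
from st import *
to(484.1,-234.7,2,82.3)
```

```text
t 29.55 pos [ 482.36 -234.49    2.05] yaw_y 82.24 tilt [ 0.01 -0.  ] F [-0.2 -0.5 -1.6] w 29.9 g 30.0 j [-0.56  0.61  1.74 -0.    0.79 -2.  ]
shift [-1.75  0.02  0.05] turn -0.06389341932947445
```

Call:
{"fn": "move_arm", "kwargs": {"motion": [[-0.7,0,0,0,0,0],[-1.4,0,0,0,0,0],[-2,0,0,0,0,0],[-2,0,0,0,0,0]]}}

```text
time: 29.95
eef_pos: [483.8, -234.6, 2.0]
tcp_rot: [-0.212, -3.134, -0.0]
force: [-4.2, 0.4, 0.6]
gripper_width: 29.5
grasp_force: 30.0
```

Call:
{"fn": "move_arm", "kwargs": {"motion": [[-0.5,0,0,0,0,0],[-1,0,0,0,0,0],[-1,0,0,0,0,0]]}}

```text
time: 30.25
eef_pos: [483.9, -234.4, 1.8]
tcp_rot: [-0.212, -3.132, -0.001]
force: [-9.0, -0.7, 3.0]
gripper_width: 29.7
grasp_force: 30.0
```

Call:
{"fn": "move_arm", "kwargs": {"motion": [[-0.7,0,0.3,0,0,0],[-0.7,0,0.3,0,0,0]]}}

```text
time: 30.45
eef_pos: [484.0, -234.4, 1.7]
tcp_rot: [-0.212, -3.131, -0.001]
force: [-13.8, -2.2, 11.2]
gripper_width: 30.1
grasp_force: 30.0
```

Call:
{"fn": "move_arm", "kwargs": {"motion": [[0,0,0,0,0,0],[0,0,0,0,0,0],[0,0,0,0,0,0],[0,0,0,0,0,0],[0,0,0,0,0,0],[0,0,0,0,0,0],[0,0,0,0,0,0]], "fingers": 0}}

```text
time: 31.15
eef_pos: [486.0, -234.9, 1.7]
tcp_rot: [-0.213, -3.134, -0.0]
force: [-0.3, 0.8, 0.5]
gripper_width: 82.9
grasp_force: 0.0
```

Call:
{"fn": "move_arm", "kwargs": {"motion": [[0,0,-15,0,0,0],[0,0,-45,0,0,0],[0,0,-85,0,0,0],[0,0,-120,0,0,0],[0,0,-120,0,0,0],[0,0,-120,0,0,0]]}}

```text
time: 31.75
eef_pos: [486.2, -235.1, 122.3]
tcp_rot: [0.212, 3.133, -0.001]
force: [-0.3, -1.2, -0.8]
gripper_width: 91.5
grasp_force: 0.0
```

Run:
```python
from st import *
to(420,-60,125,86.44)
c=imaging.camera_params("wrist"); p,d=imaging.grab_frame("wrist"); W=world("wrist",d,c); p=p[:,:,::-1]
cv2.imwrite("pics/w10.png",p)
h=(W[:,:,2]>60)&(W[:,:,2]<80)&(abs(W[:,:,0]-484)<30)&(abs(W[:,:,1]+234)<22)
Q=W[h]; print(len(Q),np.percentile(Q,[1,50,99],axis=0).round(1))
```

```text
t 31.75 pos [ 486.22 -235.09  122.26] yaw_y 82.24 tilt [ 0.07 -0.05] F [-0.3 -1.2 -0.8] w 91.5 g 0.0 j [-0.56  0.44  1.62 -0.    1.08 -2.  ]
shift [ 89.25 164.55  -2.97] turn -4.198826250247066
1345 [[ 468.6 -248.7   61. ]
 [ 481.3 -233.2   70.9]
 [ 498.6 -217.8   77.6]]
```

Call:
{"fn": "move_arm", "kwargs": {"motion": [[25,20,0,0,0,0],[50,45,0,0,0,-1],[75,75,0,0,0,-2],[90,105,0,0,0,-3],[90,140,0,0,0,-4.2],[90,180,0,0,0,-4.2],[90,220,0,0,0,-4.2],[90,260,0,0,0,-4.2]]}}

```text
time: 32.6
eef_pos: [430.9, 36.4, 120.6]
tcp_rot: [-0.098, -3.138, -0.0]
force: [1.8, -0.5, 0.6]
gripper_width: 91.2
grasp_force: 0.0
```

Run:
```python
from st import *
to(472.9,309.6,102,86.44)
```

```text
t 32.6 pos [430.95  36.41 120.63] yaw_y 86.42 tilt [-0.13  0.01] F [ 1.8 -0.5  0.6] w 91.2 g 0.0 j [-0.05  0.31  1.87 -0.    0.97 -1.56]
shift [-24.86 275.28  18.56] turn -0.019936266629244415
```

Call:
{"fn": "move_arm", "kwargs": {"motion": [[0,30,0,0,0,0],[-5,75,0,0,0,0],[-10,120,0,0,0,0],[-15,165,0,0,0,0],[-20,210,0,0,0,0],[-25,250,5,0,0,0],[-25,272,15,0,0,0],[-25,272,18,0,0,0]]}}

```text
time: 33.4
eef_pos: [472.6, 306.9, 101.2]
tcp_rot: [-0.094, -3.138, 0.002]
force: [0.9, -0.1, 0.1]
gripper_width: 91.0
grasp_force: 0.0
```

Call:
{"fn": "move_arm", "kwargs": {"motion": [[0,0,10,0,0,0],[0,0,25,0,0,0],[0,0,25,0,0,0],[0,0,25,0,0,0]]}}

```text
time: 33.8
eef_pos: [473.4, 303.8, 78.3]
tcp_rot: [-0.099, -3.139, 0.001]
force: [-0.6, -0.3, 0.0]
gripper_width: 91.0
grasp_force: 0.0
```

Run:
```python
from st import *
to(472.9,309.6,-7.3,86.44)
c=imaging.camera_params("wrist"); p,d=imaging.grab_frame("wrist"); W=world("wrist",d,c); p=p[:,:,::-1]
h=(W[:,:,2]>52)&(W[:,:,2]<72)&(abs(W[:,:,0]-473)<28)&(abs(W[:,:,1]-310)<28)
Q=W[h]; print(len(Q),np.percentile(Q,[1,50,99],axis=0).round(1))
```

```text
t 33.8 pos [473.37 303.76  78.33] yaw_y 86.39 tilt [-0.08 -0.04] F [-0.6 -0.3  0. ] w 91.0 g 0.0 j [ 0.46  0.52  1.61 -0.    1.01 -1.04]
shift [ 0.73  5.87 85.62] turn -0.05465033710891021
1734 [[457.8 295.7  52.6]
 [470.2 310.6  58. ]
 [487.1 325.7  69.2]]
```

Call:
{"fn": "move_arm", "kwargs": {"motion": [[0,5,15,0,0,0],[0,5,40,0,0,0],[0,5,65,0,0,0],[0,5,82,0,0,0],[0,5,85,0,0,0],[0,5,85,0,0,0],[0,5,85,0,0,0]]}}

```text
time: 34.55
eef_pos: [474.7, 310.0, -5.2]
tcp_rot: [0.098, 3.139, 0.001]
force: [0.3, 0.2, -0.1]
gripper_width: 91.1
grasp_force: 0.0
```

Run:
```python
from st import *
to(472.9,309.6,-7.3,86.44)
```

```text
t 34.55 pos [474.74 309.98  -5.16] yaw_y 86.43 tilt [0.08 0.04] F [ 0.3  0.2 -0.1] w 91.1 g 0.0 j [ 0.47  0.65  1.67 -0.    0.82 -1.04]
shift [ 1.81 -0.5   2.14] turn -0.007574745454945742
```

Call:
{"fn": "move_arm", "kwargs": {"motion": [[1,0,1.5,0,0,0],[1,0,1.5,0,0,0],[1,0,1.5,0,0,0],[1,0,1.5,0,0,0]]}}

```text
time: 34.95
eef_pos: [473.1, 309.9, -7.6]
tcp_rot: [0.098, 3.14, 0.0]
force: [-0.2, -0.3, -0.0]
gripper_width: 91.0
grasp_force: 0.0
```

Run:
```python
from st import *
to(472.9,309.6,-7.3,86.44)
```

```text
t 34.95 pos [473.12 309.87  -7.57] yaw_y 86.44 tilt [0.01 0.01] F [-0.2 -0.3 -0. ] w 91.0 g 0.0 j [ 0.47  0.65  1.67 -0.    0.82 -1.03]
shift [ 0.2  -0.28 -0.27] turn 0.0027322728016656583
```

Call:
{"fn": "move_arm", "kwargs": {"motion": [[0,0,0,0,0,0],[0,0,0,0,0,0],[0,0,0,0,0,0],[0,0,0,0,0,0],[0,0,0,0,0,0],[0,0,0,0,0,0],[0,0,0,0,0,0],[0,0,0,0,0,0]], "fingers": 255}}

```text
time: 35.75
eef_pos: [473.0, 309.8, -7.8]
tcp_rot: [-0.098, -3.14, 0.0]
force: [-0.1, -1.4, 1.2]
gripper_width: 29.8
grasp_force: 1.2
```

Call:
{"fn": "move_arm", "kwargs": {"motion": [[0,0,0,0,0,0],[0,0,0,0,0,0],[0,0,-10,0,0,0],[0,0,-40,0,0,0],[0,0,-75,0,0,0],[0,0,-80,0,0,0],[0,0,-80,0,0,0]]}}

```text
time: 36.45
eef_pos: [473.7, 310.2, 73.6]
tcp_rot: [0.098, 3.138, 0.002]
force: [-0.1, 0.1, -0.9]
gripper_width: 29.9
grasp_force: 30.0
```

Run:
```python
from st import *
to(437.0,153.1,70,86.44)
```

```text
t 36.45 pos [473.7  310.19  73.64] yaw_y 86.44 tilt [0.13 0.07] F [-0.1  0.1 -0.9] w 29.9 g 30.0 j [ 0.47  0.53  1.61  0.    1.   -1.03]
shift [  26.88 -159.07    3.36] turn -0.0012496558592118845
```

Call:
{"fn": "move_arm", "kwargs": {"motion": [[5,-30,0,0,0,0],[10,-65,0,0,0,0],[16,-100,0,0,0,0],[22,-135,0,0,0,0],[27,-157,0,0,0,0],[27,-159,0,0,0,0],[27,-159,0,0,0,0],[27,-159,0,0,0,0]]}}

```text
time: 37.25
eef_pos: [436.3, 153.3, 71.8]
tcp_rot: [-0.097, -3.14, -0.0]
force: [0.6, -0.9, -0.3]
gripper_width: 30.1
grasp_force: 30.0
```

Run:
```python
from st import *
to(437.0,153.6,2.5,86.44)
```

```text
t 37.25 pos [436.28 153.27  71.84] yaw_y 86.45 tilt [-0.02  0.  ] F [ 0.6 -0.9 -0.3] w 30.1 g 30.0 j [ 0.21  0.42  1.86  0.    0.86 -1.3 ]
shift [-0.73  0.37 69.34] turn 0.009429866104156304
```

Call:
{"fn": "move_arm", "kwargs": {"motion": [[0,0,15,0,0,0],[0,0,38,0,0,0],[0,0,55,0,0,0],[0,0,62,0,0,0],[0,0,66,0,0,0],[0,0,69,0,0,0],[0,0,69,0,0,0],[0,0,69,0,0,0]]}}

```text
time: 38.05
eef_pos: [436.6, 152.9, 3.7]
tcp_rot: [0.097, 3.139, 0.0]
force: [-0.6, -0.4, -0.7]
gripper_width: 29.9
grasp_force: 30.0
```

Run:
```python
from st import *
to(566.9,144.9,2.3,86.44)
```

```text
t 38.05 pos [436.56 152.92   3.67] yaw_y 86.45 tilt [0.04 0.01] F [-0.6 -0.4 -0.7] w 29.9 g 30.0 j [ 0.21  0.55  1.92 -0.    0.68 -1.3 ]
shift [-1.3058e+02  7.0000e-02  1.4700e+00] turn 0.00714995842710664
```

Call:
{"fn": "move_arm", "kwargs": {"motion": [[0,0,1.7,0,0,0],[-8,0,1.7,0,0,0],[-22,0,1.7,0,0,0],[-36,0,1.7,0,0,0],[-50,0,1.7,0,0,0],[-50,0,1.7,0,0,0]]}}

```text
time: 38.65
eef_pos: [488.8, 149.7, 1.8]
tcp_rot: [0.098, 3.138, 0.001]
force: [0.4, -0.6, -2.3]
gripper_width: 29.5
grasp_force: 30.0
```

Call:
{"fn": "move_arm", "kwargs": {"motion": [[-8,0,0,0,0,0],[-22,0,0,0,0,0],[-38,0,0,0,0,0],[-54,0,0,0,0,0],[-68,0,0,0,0,0],[-77,0,0,0,0,0],[-80,0,0,0,0,0],[-80,0,0,0,0,0]]}}

```text
time: 39.45
eef_pos: [565.7, 144.7, 1.4]
tcp_rot: [-0.098, -3.14, 0.0]
force: [1.4, -0.9, -1.1]
gripper_width: 30.0
grasp_force: 30.0
```

Call:
{"fn": "move_arm", "kwargs": {"motion": [[0,0,0,0,0,0],[0,0,0,0,0,0]]}}

```text
time: 39.65
eef_pos: [565.2, 144.8, 1.5]
tcp_rot: [-0.097, -3.139, 0.0]
force: [-1.0, -0.4, -1.1]
gripper_width: 30.3
grasp_force: 30.0
```

Run:
```python
from st import *
to(566.9,144.9,1.5,86.44)
```

```text
t 39.65 pos [565.24 144.8    1.49] yaw_y 86.45 tilt [-0.04 -0.  ] F [-1.  -0.4 -1.1] w 30.3 g 30.0 j [ 0.15  0.66  1.62  0.    0.87 -1.36]
shift [-1.65  0.2  -0.01] turn 0.013289230982024947
```

Call:
{"fn": "move_arm", "kwargs": {"motion": [[-0.7,0,0,0,0,0],[-1.4,0,0,0,0,0],[-1.4,0,0,0,0,0],[-1.4,0,0,0,0,0],[-1.4,0,0,0,0,0]]}}

```text
time: 40.15
eef_pos: [567.3, 144.6, 1.5]
tcp_rot: [-0.098, -3.14, 0.0]
force: [-0.5, -0.9, -2.0]
gripper_width: 29.3
grasp_force: 30.0
```

Run:
```python
from st import *
to(566.55,144.9,1.5,86.44)
```

```text
t 40.15 pos [567.32 144.64   1.51] yaw_y 86.44 tilt [-0. -0.] F [-0.5 -0.9 -2. ] w 29.3 g 30.0 j [ 0.15  0.66  1.61 -0.    0.87 -1.36]
shift [0.79 0.21 0.01] turn 0.0014256291628527151
```

Call:
{"fn": "move_arm", "kwargs": {"motion": [[0.8,0.2,0,0,0,0],[0.8,0.2,0,0,0,0],[0.8,0.2,0,0,0,0],[0.8,0.2,0,0,0,0],[0.8,0.2,0,0,0,0]]}}

```text
time: 40.65
eef_pos: [566.6, 144.9, 1.5]
tcp_rot: [0.098, 3.14, -0.0]
force: [0.1, 1.1, -2.1]
gripper_width: 29.9
grasp_force: 30.0
```

Call:
{"fn": "move_arm", "kwargs": {"motion": [[0,0,0,0,0,0],[0,0,0,0,0,0],[0,0,0,0,0,0],[0,0,0,0,0,0],[0,0,0,0,0,0],[0,0,0,0,0,0]], "fingers": 0}}

```text
time: 41.25
eef_pos: [566.6, 144.9, 1.5]
tcp_rot: [0.097, 3.14, -0.0]
force: [-0.4, -0.0, 0.7]
gripper_width: 74.8
grasp_force: 0.0
```

Call:
{"fn": "move_arm", "kwargs": {"motion": [[0,0,-15,0,0,0],[0,0,-45,0,0,0],[0,0,-85,0,0,0],[0,0,-100,0,0,0],[0,0,-100,0,0,0],[0,0,-100,0,0,0]]}}

```text
time: 41.85
eef_pos: [566.4, 144.9, 101.3]
tcp_rot: [0.098, 3.14, 0.0]
force: [0.2, 0.4, 0.1]
gripper_width: 91.1
grasp_force: 0.0
```

Run:
```python
from st import *
to(400.2,315.1,90,86.44)
c=imaging.camera_params("wrist"); p,d=imaging.grab_frame("wrist"); W=world("wrist",d,c); p=p[:,:,::-1]
cv2.imwrite("pics/w11.png",p)
h=(W[:,:,2]>64)&(W[:,:,2]<80)&(abs(W[:,:,0]-567)<24)&(abs(W[:,:,1]-146)<22)
Q=W[h]; print(len(Q),np.percentile(Q,[1,50,99],axis=0).round(1))
```

```text
t 41.85 pos [566.4  144.88 101.3 ] yaw_y 86.44 tilt [0. 0.] F [0.2 0.4 0.1] w 91.1 g 0.0 j [ 0.15  0.52  1.54  0.    1.09 -1.36]
shift [176.45 159.57  11.29] turn 0.0001344325435184146
1509 [[551.6 131.   64.2]
 [564.1 145.7  67.2]
 [580.7 160.3  78.2]]
```

Call:
{"fn": "move_arm", "kwargs": {"motion": [[25,20,0,0,0,0],[55,48,0,0,0,0],[85,76,0,0,0,0],[115,104,0,0,0,0],[145,131,0,0,0,0],[165,150,5,0,0,0],[176,159,11,0,0,0],[176,159,11,0,0,0]]}}

```text
time: 42.7
eef_pos: [398.9, 314.7, 89.0]
tcp_rot: [-0.094, -3.138, 0.002]
force: [-0.2, 0.2, -0.5]
gripper_width: 91.3
grasp_force: 0.0
```

Call:
{"fn": "move_arm", "kwargs": {"motion": [[0,0,15,0,0,0],[0,0,25,0,0,0],[0,0,25,0,0,0],[0,0,25,0,0,0]]}}

```text
time: 43.1
eef_pos: [401.1, 313.9, 65.3]
tcp_rot: [-0.099, -3.139, 0.001]
force: [-0.1, 0.4, -0.6]
gripper_width: 91.2
grasp_force: 0.0
```

Run:
```python
from st import *
to(400.2,315.1,-7.4,86.44)
c=imaging.camera_params("wrist"); p,d=imaging.grab_frame("wrist"); W=world("wrist",d,c)
h=(W[:,:,2]>52)&(W[:,:,2]<72)&(abs(W[:,:,0]-400)<28)&(abs(W[:,:,1]-315)<28)
Q=W[h]; print(len(Q),np.percentile(Q,[1,50,99],axis=0).round(1))
```

```text
t 43.1 pos [401.1  313.94  65.32] yaw_y 86.39 tilt [-0.04 -0.03] F [-0.1  0.4 -0.6] w 91.2 g 0.0 j [ 0.55  0.48  1.75 -0.    0.91 -0.96]
shift [ 0.92  1.14 72.72] turn -0.0502094057769682
1925 [[384.9 301.1  52.6]
 [396.4 316.1  58.5]
 [413.7 331.   66.4]]
```

Call:
{"fn": "move_arm", "kwargs": {"motion": [[0,0.7,15,0,0,0],[0,0.7,35,0,0,0],[0,0.7,55,0,0,0],[0,0.7,68,0,0,0],[0,0.7,72,0,0,0],[0,0.7,72,0,0,0],[0,0.7,72,0,0,0],[0,0.7,72,0,0,0]]}}

```text
time: 43.95
eef_pos: [401.3, 315.5, -5.7]
tcp_rot: [0.098, 3.139, 0.001]
force: [0.3, -0.5, 0.5]
gripper_width: 91.0
grasp_force: 0.0
```

Call:
{"fn": "move_arm", "kwargs": {"motion": [[0,0,0,0,0,0],[0,0,0,0,0,0],[0,0,0,0,0,0]]}}

```text
time: 44.25
eef_pos: [400.9, 315.2, -6.3]
tcp_rot: [0.098, 3.14, 0.0]
force: [0.2, -0.2, -0.2]
gripper_width: 91.4
grasp_force: 0.0
```

Run:
```python
from st import *
to(400.2,315.1,-7.4,86.44)
```

```text
t 44.25 pos [400.89 315.24  -6.29] yaw_y 86.44 tilt [0.01 0.01] F [ 0.2 -0.2 -0.2] w 91.4 g 0.0 j [ 0.55  0.6   1.81 -0.    0.73 -0.96]
shift [ 0.68 -0.19  1.11] turn -0.001317436653678783
```

Call:
{"fn": "move_arm", "kwargs": {"motion": [[0.6,0,1,0,0,0],[0.6,0,1,0,0,0],[0.6,0,1,0,0,0],[0.6,0,1,0,0,0]]}}

```text
time: 44.65
eef_pos: [400.2, 315.2, -7.5]
tcp_rot: [-0.098, -3.14, 0.0]
force: [0.4, -0.1, 0.4]
gripper_width: 91.1
grasp_force: 0.0
```

Call:
{"fn": "move_arm", "kwargs": {"motion": [[0,0,0,0,0,0],[0,0,0,0,0,0],[0,0,0,0,0,0],[0,0,0,0,0,0],[0,0,0,0,0,0],[0,0,0,0,0,0],[0,0,0,0,0,0],[0,0,0,0,0,0]], "fingers": 255}}

```text
time: 45.45
eef_pos: [400.2, 315.3, -7.5]
tcp_rot: [0.097, 3.14, 0.0]
force: [0.4, -0.4, 1.5]
gripper_width: 30.0
grasp_force: 1.4
```

Call:
{"fn": "move_arm", "kwargs": {"motion": [[0,0,0,0,0,0],[0,0,0,0,0,0],[0,0,-10,0,0,0],[0,0,-40,0,0,0],[0,0,-75,0,0,0],[0,0,-80,0,0,0],[0,0,-80,0,0,0]]}}

```text
time: 46.15
eef_pos: [400.8, 315.6, 73.8]
tcp_rot: [0.097, 3.138, 0.002]
force: [-0.7, 0.5, -3.3]
gripper_width: 29.5
grasp_force: 30.0
```

Run:
```python
from st import *
to(437.0,153.6,70,86.44)
```

```text
t 46.15 pos [400.81 315.64  73.82] yaw_y 86.44 tilt [0.12 0.08] F [-0.7  0.5 -3.3] w 29.5 g 30.0 j [ 0.55  0.47  1.75  0.    0.92 -0.96]
shift [ -46.17 -159.48    3.69] turn 0.002815433404279588
```

Call:
{"fn": "move_arm", "kwargs": {"motion": [[-8,-28,0,0,0,0],[-18,-62,0,0,0,0],[-28,-97,0,0,0,0],[-38,-132,0,0,0,0],[-46,-157,0,0,0,0],[-46,-159,0,0,0,0],[-46,-159,0,0,0,0],[-46,-159,0,0,0,0]]}}

```text
time: 46.95
eef_pos: [435.7, 154.2, 72.0]
tcp_rot: [-0.097, -3.139, 0.0]
force: [-0.2, 0.3, -2.0]
gripper_width: 29.8
grasp_force: 30.0
```

Run:
```python
from st import *
to(437.0,153.6,2.5,86.44)
```

```text
t 46.95 pos [435.71 154.2   72.03] yaw_y 86.45 tilt [-0.06 -0.  ] F [-0.2  0.3 -2. ] w 29.8 g 30.0 j [ 0.21  0.42  1.86  0.    0.86 -1.3 ]
shift [-1.39 -0.51 69.53] turn 0.010619494017802822
```

Call:
{"fn": "move_arm", "kwargs": {"motion": [[0,-0.5,15,0,0,0],[0,-0.5,38,0,0,0],[0,-0.5,55,0,0,0],[0,-0.5,62,0,0,0],[0,-0.5,67,0,0,0],[0,-0.5,70,0,0,0],[0,-0.5,70,0,0,0],[0,-0.5,70,0,0,0]]}}

```text
time: 47.75
eef_pos: [436.5, 153.3, 2.9]
tcp_rot: [0.097, 3.139, 0.0]
force: [-0.1, -0.8, -1.9]
gripper_width: 29.9
grasp_force: 30.0
```

Run:
```python
from st import *
to(517,148.4,1.8,86.44)
```

```text
t 47.75 pos [436.55 153.33   2.95] yaw_y 86.45 tilt [0.04 0.01] F [-0.1 -0.8 -1.9] w 29.9 g 30.0 j [ 0.21  0.55  1.92 -0.    0.67 -1.3 ]
shift [-8.06e+01  7.00e-02  1.21e+00] turn 0.005664524330171616
```

Call:
{"fn": "move_arm", "kwargs": {"motion": [[0,0,1,0,0,0],[-8,0,1,0,0,0],[-22,0,1,0,0,0],[-36,0,1,0,0,0],[-50,0,1,0,0,0],[-64,0,1,0,0,0],[-76,0,1,0,0,0],[-79,0,1,0,0,0]]}}

```text
time: 48.55
eef_pos: [517.0, 148.2, 1.7]
tcp_rot: [0.098, 3.139, 0.0]
force: [0.0, 0.5, -2.1]
gripper_width: 30.0
grasp_force: 30.0
```

Call:
{"fn": "move_arm", "kwargs": {"motion": [[0,0,0,0,0,0],[0,0,0,0,0,0],[0,0,0,0,0,0],[0,0,0,0,0,0]]}}

```text
time: 48.95
eef_pos: [514.5, 148.3, 1.5]
tcp_rot: [-0.097, -3.139, 0.0]
force: [-0.9, -0.0, -0.3]
gripper_width: 29.9
grasp_force: 30.0
```

Run:
```python
from st import *
to(517,148.4,1.5,86.44)
```

```text
t 48.95 pos [514.46 148.3    1.54] yaw_y 86.45 tilt [-0.04 -0.01] F [-0.9 -0.  -0.3] w 29.9 g 30.0 j [ 0.17  0.61  1.74 -0.    0.79 -1.34]
shift [-2.53  0.25  0.04] turn 0.012157899499200653
```

Call:
{"fn": "move_arm", "kwargs": {"motion": [[-1.5,0,0,0,0,0],[-1.5,0,0,0,0,0],[-1.5,0,0,0,0,0],[-1.5,0,0,0,0,0],[-1.5,0,0,0,0,0],[-1.5,0,0,0,0,0],[-1.5,0,0,0,0,0]]}}

```text
time: 49.65
eef_pos: [516.5, 148.2, 1.5]
tcp_rot: [-0.098, -3.14, 0.0]
force: [-3.0, 1.6, 1.0]
gripper_width: 29.8
grasp_force: 30.0
```

Call:
{"fn": "move_arm", "kwargs": {"motion": [[-0.4,0.2,0,0,0,0],[-0.4,0.2,0,0,0,0],[-0.4,0.2,0,0,0,0],[-0.4,0.2,0,0,0,0]]}}

```text
time: 50.05
eef_pos: [516.5, 148.2, 1.5]
tcp_rot: [-0.097, -3.139, 0.0]
force: [-4.9, -1.2, 5.6]
gripper_width: 30.3
grasp_force: 30.0
```

Call:
{"fn": "move_arm", "kwargs": {"motion": [[0,0,0,0,0,0],[0,0,0,0,0,0],[0,0,0,0,0,0],[0,0,0,0,0,0],[0,0,0,0,0,0],[0,0,0,0,0,0]], "fingers": 0}}

```text
time: 50.65
eef_pos: [517.0, 148.4, 1.5]
tcp_rot: [0.098, 3.14, -0.0]
force: [-0.4, 0.6, 0.0]
gripper_width: 74.7
grasp_force: 0.0
```

Call:
{"fn": "move_arm", "kwargs": {"motion": [[0,0,-15,0,0,0],[0,0,-45,0,0,0],[0,0,-90,0,0,0],[0,0,-135,0,0,0],[0,0,-180,0,0,0],[0,0,-200,0,0,0],[0,0,-200,0,0,0]]}}

```text
time: 51.35
eef_pos: [518.7, 148.7, 204.7]
tcp_rot: [0.097, 3.134, 0.002]
force: [0.2, 0.1, -0.6]
gripper_width: 91.5
grasp_force: 0.0
```

Call:
{"fn": "move_arm", "kwargs": {"motion": [[0,0,0,0,0,0],[0,0,0,0,0,0],[0,0,0,0,0,0]]}}

```text
time: 51.65
eef_pos: [516.3, 148.2, 200.3]
tcp_rot: [-0.098, -3.138, 0.001]
force: [-0.7, 0.2, -0.8]
gripper_width: 91.3
grasp_force: 0.0
```

Run:
```python
from st import *
st()
c=imaging.camera_params("wrist"); p,d=imaging.grab_frame("wrist"); W=world("wrist",d,c); p=p[:,:,::-1].copy()
for nm,x,y in(("flat",517,148.5),("twin",567,145),("round",484,-234)):
    h=(W[:,:,2]>64)&(W[:,:,2]<80)&(abs(W[:,:,0]-x)<24)&(abs(W[:,:,1]-y)<22); Q=W[h]
    if len(Q): print(nm,len(Q),np.percentile(Q,[1,50,99],axis=0).round(1).tolist())
t,dt=imaging.grab_frame("top"); t=t[:,:,::-1]
a=cv2.resize(p[60:260],(800,250)); b=cv2.resize(t[150:290,150:430],(680,340)); b=cv2.copyMakeBorder(b,0,0,0,120,0)
cv2.imwrite("pics/fin.png",np.vstack([a,b]))
```

```text
t 51.65 pos [516.34 148.25 200.32] yaw_y 86.44 tilt [-0.12 -0.02] F [-0.7  0.2 -0.8] w 91.3 g 0.0 j [ 0.17  0.35  1.53  0.    1.27 -1.34]
flat 783 [[501.5, 135.0, 64.4], [514.3, 149.0, 67.6], [530.6, 163.4, 75.5]]
twin 712 [[551.8, 131.2, 64.5], [563.7, 145.9, 67.2], [580.2, 160.6, 78.1]]
```

View pics/fin.png

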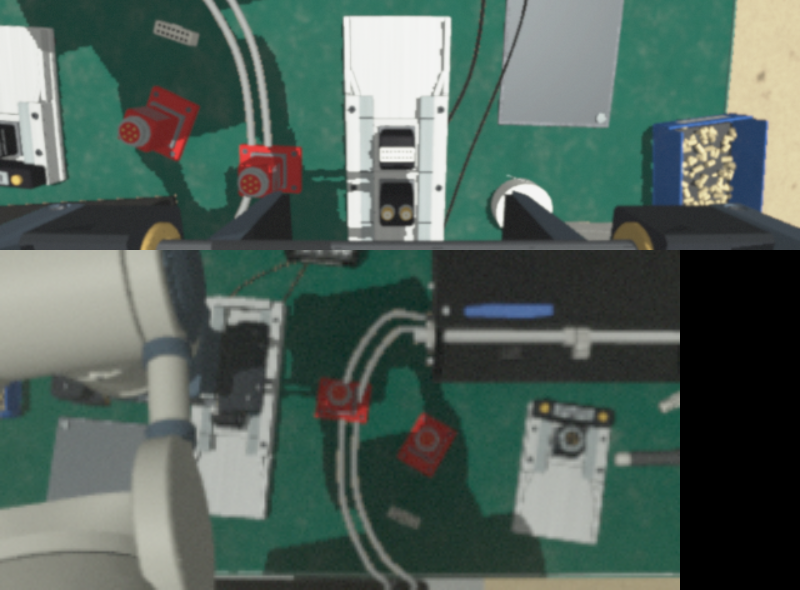

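The final view shows flat at (397,150) and twin at (397,205) back in the rail, the rear place and the mat empty, and the round plug seated against the contact block at (570,437).

```bash
python3 -c "
from workcell import env; print(env.finish_job())"
```

```text
the job is handed in; nothing more can be done
None
```

The round-plug adapter is in the receiver, pushed fully home against the contact block; twin and flat are back in their rail places to within about 1 mm, the rear place is empty, and the job was handed in at about 52 s.

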